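Rebuild the oven burner head and uncap the gas nozzle

TASK

Finish the bread oven's burner head: lay the spacer ring, and then the top disc, flat and squarely on the burner body in the fixture pocket, and let go of them. Then take the knobbed quarter-turn cap off the gas nozzle: nothing shows whether it is left- or right-handed, so try it one way and, if it stops dead, the other. Finish while still holding the cap: gripped, upright and still, about 10 cm up, straight above its nozzle; leave the stack seated and the other things on the table where they are.

Things in the scene. Friction and masses are not known exactly. Their poses are not given: they have to be found in the camera images.
- pocket (a point): centre of the pocket floor: top of a fixed dark steel plate, 110 x 110 mm, 10 mm thick, axes of the plate. Four round posts, 10 mm thick, 46 mm high, tapered over the top 8 mm, stand on a circle of radius 35 mm at 30, 150, 210 and 330 degrees from its x axis: a 56 mm part has 2 mm play all round. Fingers gripping a part along the plate's y axis pass through the 50 mm gaps at +y and -y
- burner_body_center (a point): centre of the burner body, a solid aluminium puck, diameter 56 mm, 24 mm high, loose, already seated in the pocket (its top 24 mm above the pocket floor)
- spacer_mid (a point): centre (half-way up) of the spacer ring: steel, outer diameter 56 mm, hole 32 mm, 18 mm high, lying flat and loose on the table; z axis up. Seated, this point is 33 mm above the pocket floor
- disc_mid (a point): centre (half-way up) of the top disc: steel, no central hole, small dark gas holes drawn on top, diameter 56 mm, 12 mm thick, lying flat and loose on the table; z axis up. Seated on the spacer, this point is 48 mm above the pocket floor
- nozzle_base (a point): on the nozzle's axis at table level: the centre of the underside of the gas nozzle's grey mounting plate, 90 x 90 x 12 mm, fixed to the table, a 45 mm pipe stub on its +x side; the brass nozzle stands in its middle under the cap
- cap_knob (a point): centre of the round knob on the cap, the part to grip: diameter 22 mm, 32 mm high; z up, the cap's axis; its y points along the dark mark on the cap's top. With the cap in place this point is 60 mm above the table, the knob's top 76 mm, the cap's flat top under the knob 44 mm. Held too hard against the stop, the knob slips in the fingers
- nut: brass hexagon nut, 24 mm across flats, 12 mm high, loose bystander; origin at the centre of its underside
- wrench: steel wrench 170 mm long, loose bystander, lying along its x axis
- brush: brush 190 mm long, loose bystander, lying along its x axis
- oil_jar: amber glass jar with a steel lid, diameter 60 mm, 85 mm high, loose bystander; origin at the centre of its underside
- scraper: bench scraper, steel blade 110 x 70 mm with a round wooden handle, lying flat, loose bystander
- cap: loose aluminium quarter-turn cap, 0.2 kg: a knurled cup, diameter 64 mm, 30 mm high, mouth down over the nozzle; origin at its rim's centre, 46 mm below the knob's centre, 14 mm above the table in place. Locked, it lifts only 2 mm. Turned the wrong way it stops dead within 0.4 rad
- nozzle: the gas nozzle; origin as nozzle_base; its brass tip ends 38 mm above the table. The cap's unlocking direction (clockwise or anticlockwise) differs from time to time and cannot be seen; that way the cap turns on with almost no resistance and lifts straight off when turned 1.05 to 1.9 rad from where it stood
- spacer: the spacer ring itself; origin at the centre of its underside
- disc: the top disc itself; origin at the centre of its underside
Not all that is in view belongs to the job. Leave any blue or green look-alike of the disc alone.

How it is judged:
By the outcome, as a careful person would: the job done as asked, in the order asked, and still so for the second after the job is handed in, while the arm keeps its last pose, push and grip.
It also fails if it takes over 64 s, if anything falls off the work surface, if the arm or the gripper's body presses on something with over 40 N, if the wrist force passes 120 N, or if a joint passes its speed limit or range.

ROBOT

A 6-joint arm with a two-finger parallel gripper is mounted at the origin on the work surface. World frame = base frame: x ahead of the robot, y to its left, z up, the work surface at z = 0. Lengths are in mm, angles in degrees, forces in N, time in s.
With the tool pointing down it reaches from about 300 to 850 mm from the base axis. Payload 4.2 kg.
Tool frame: the origin (TCP) lies between the finger pads; the fingertips stand 25 mm ahead of it and the grasp point (between the pads) lies 6 mm ahead of it; x points along the fingers, y is the direction in which the jaws open and shut, and the axes are right-handed (so a half turn about x gives the same grasp; the last joint's range is limited). The gripper opens to 91 mm and grips with 3 to 60 N. Pads are 32 mm wide; open, the fingers measure 118 mm over their backs; the gripper's body (76 mm by 178 mm) begins 60 mm behind the grasp point.
Start: joints at [75.63, 18.312, 89.639, -0, 72.044, -1.146], TCP at [131.536, 559.77, 208.476] pointing down, gripper open.
Joint ranges: [-177.97, 177.97], [-48.28, 115.42], [12.27, 149.76], [-77.06, 257.06], [2.81, 150.46], [-146.56, 146.56]. Speed limits (degrees/s): [147.25, 147.25, 180, 180, 180, 180].

INTERFACE

Orientations are given as [roll, pitch, yaw] about the fixed x, y, z axes, in that order (R = Rz(yaw) Ry(pitch) Rx(roll)).
In Python, from workcell import env gives the robot as it stands.
- The arm moves only by the tool jog_arm, never from a script. Its argument "plan" is one flat list of numbers, 4 for each row, row after row: the shift along the tool's x, y, z in cm, then the turn about the tool's x in units of 6 degrees (1.0 is 6 degrees). In form: [tx, ty, tz, turn, tx, ty, tz, turn, ...]. A call has 1 to 12 rows; each row shifts and turns the commanded pose from where the row before left it, along the tool's axes as they then stand; what a row does not reach is not made up. A row lasts 1/12 s, in which the tool goes at most 41.7 mm and 7.16 degrees, less where a joint would pass 70% of its speed; a pose out of reach is approached as far as the arm can. A call with a gripper value outside its range is refused whole. "claw" is the finger opening in cm, from 0 to 9.12, set as the call begins (left out, the last holds). The fingers move at their own pace and stop on an object; "newtons" is the grip in N (left out, the last holds). Time passes only in rows, so rows that do not move let the fingers close. It gives the time, the measured TCP pose, the force and the opening at its end, in the units of the state.
- env.state(): the state, without advancing time (a new reading comes with each control period).
- env.grab_frame(name): name is "scene" or "top" or "wrist"; returns the picture (400x640x3 uint8, red, green, blue); there is no depth.
- env.calibration(name): a dict with "vertical_fov" (degrees; the focal length in pixels is half the picture's height over the tangent of half this angle, whatever the lens; pixels are square), "cx", "cy" (the principal point, pixels), "k1" (the pictures are not rectified: a ray, as slopes to the right and down, at radius r is drawn at 1 + k1 r^2 times it, then the intrinsics apply), "origin" and "orientation" of the camera in the world; the wrist camera has in their place "T_tool_cam" (4x4, takes a point from camera to tool coordinates, whose origin is the TCP and whose axes are the tool frame's). Camera axes: x right, y down, z forward; pixel columns grow to the right and rows downward; lengths in mm; the calibration is good to about 2 mm. A picture is of the moment at which its call begins: read the wrist's pose just before it. calibration takes no time and is no camera call.
- env.job_done(): hands the job in, once; it reports no verdict.
The state is a dict: "time_s": time; "qpos": joint angles; "qvel": joint speeds; "effort": joint torques, N m; "ee_pos": TCP position; "ee_rot": TCP orientation; "force": force on the tool from outside, world axes, zero at the start; "torque": the same for the moment, N m; "gripper_width": finger opening in mm.
Only numpy, scipy, OpenCV 4.12 (cv2) and the standard library are available. Lean on these libraries where they do the work, as an engineer would, in place of code of your own. Each camera call takes 0.05 s, during which the arm holds its last target.

## Working session

There is one attempt and no reset: what is moved stays moved. The work goes in short steps, Python scripts to look and compute and a tool call to move; the robot and the scene stay as the last step left them, time stands still between calls to the robot, and variables do not carry over. Pictures are saved under pics/ and viewed, and the job is handed in when it is done.

Besides the shell and the picture viewer there is one more tool, called after ">>>" as a command line: name --argument value ..., lists and objects as JSON in quotes. jog_arm: Moves the arm, as the interface text tells. Its arguments: {"type":"object","properties":{"plan":{"type":"array"},"claw":{"type":"number"},"newtons":{"type":"number"}},"required":["plan"]}

```bash
mkdir -p pics; ls; python3 - <<'E'
from workcell import env
import cv2
print(env.state())
for n in ("scene","top","wrist"):
    print(n,env.calibration(n))
    cv2.imwrite(f"pics/{n}0.png",env.grab_frame(n)[:,:,::-1])
E
```

```text
pics
{'time_s': 0.0, 'qpos': array([ 7.56299427e+01,  1.83507457e+01,  8.97061004e+01, -1.40184151e-03,
        7.20440038e+01, -1.14575261e+00]), 'qvel': array([-0.07171197, -0.07750804, -0.0044962 ,  0.05775912,  0.08903525,
        0.00359626]), 'effort': array([ 1.39941691e-03, -4.12469566e+01, -2.31966072e+01,  7.28154788e-02,
        4.58743132e-02, -1.43839202e-04]), 'ee_pos': array([131.41658008, 559.25116419, 207.63134057]), 'ee_rot': array([ -90.38859398,   89.89914124, -103.61246534]), 'force': array([-0.50939839, -0.34573964, -0.13555371]), 'torque': array([ 0.00053636,  0.0182346 , -0.01850739]), 'gripper_width': 91.21327939895022}
scene {'vertical_fov': 57.28386864172783, 'cx': 317.4428850929919, 'cy': 199.77973637148853, 'k1': 0.026851382170709117, 'origin': array([1166.85851506, -133.95387798,  644.47227774]), 'orientation': array([-134.05010528,   -1.00183697,   76.27351862])}
top {'vertical_fov': 43.089002702781244, 'cx': 318.86597088478896, 'cy': 192.39605595636857, 'k1': 0.005485832090226672, 'origin': array([ 450.82442207,   -8.51706608, 1041.33965145]), 'orientation': array([-171.63829565,    0.64499633,  -89.68254855])}
wrist {'vertical_fov': 66.26349311763506, 'cx': 318.0252406408606, 'cy': 194.48319301652816, 'k1': 0.011289353158658729, 'T_tool_cam': array([[ 8.60094647e-04, -2.45267676e-01,  9.69455016e-01,
        -1.77386137e+02],
       [ 9.99999401e-01,  8.67458358e-04, -6.67730452e-04,
         8.11413821e-01],
       [-6.77189160e-04,  9.69455009e-01,  2.45268275e-01,
        -6.86833387e+01],
       [ 0.00000000e+00,  0.00000000e+00,  0.00000000e+00,
         1.00000000e+00]])}
```

View pics/scene0.png

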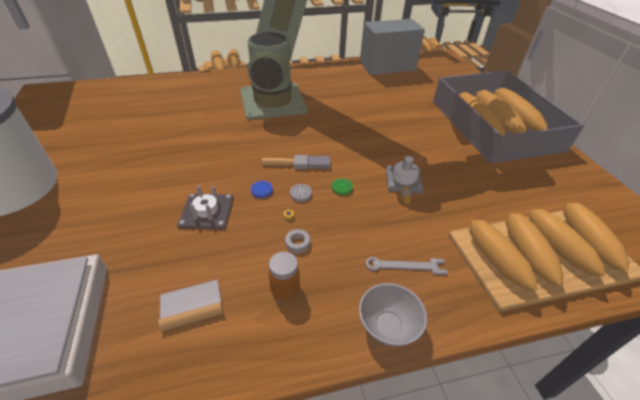

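View pics/top0.png

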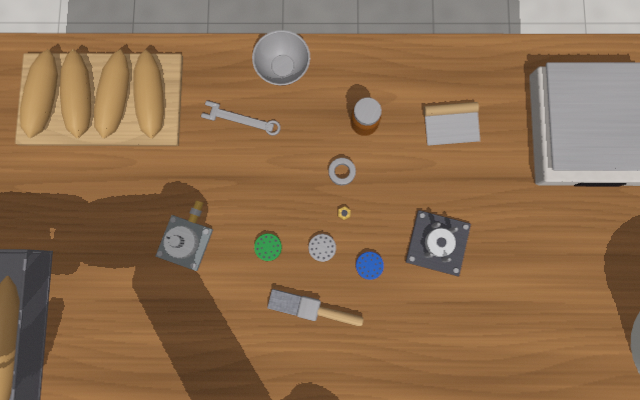

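View pics/wrist0.png

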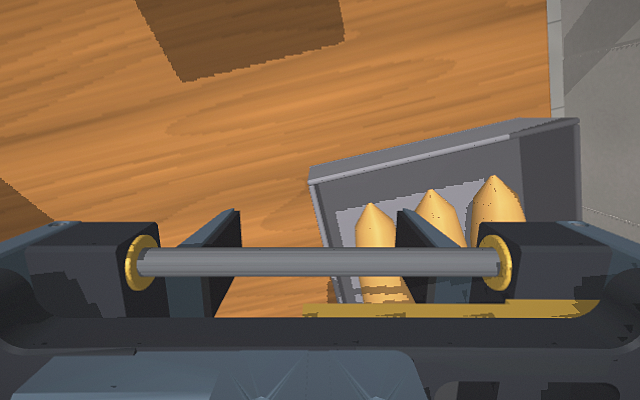

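The top view shows:
- spacer ring at (342,171)
- three disc candidates: grey (322,247), green (267,247) and blue (370,265). The grey steel one with dark holes fits the description.
- fixture at (440,242)
- capped nozzle at (182,242), with its pipe stub toward the upper right
- nut at (344,213)

Next I'll write helpers, take enlarged crops and make a first measurement.

```bash
cat > h.py <<'E'
import numpy as np, cv2
from scipy.spatial.transform import Rotation as R
from workcell import env
def cam(n,st=None):
    c=env.calibration(n); f=200/np.tan(np.radians(c['vertical_fov']/2))
    if n=='wrist':
        T=np.eye(4);T[:3,:3]=R.from_euler('xyz',st['ee_rot'],degrees=True).as_matrix();T[:3,3]=st['ee_pos']
        T=T@c['T_tool_cam']; Rm,o=T[:3,:3],T[:3,3]
    else: Rm=R.from_euler('xyz',c['orientation'],degrees=True).as_matrix();o=c['origin']
    return dict(f=f,cx=c['cx'],cy=c['cy'],k=c['k1'],R=Rm,o=o)
def ray(c,u,v):
    d=np.array([(u-c['cx'])/c['f'],(v-c['cy'])/c['f']]);s=d.copy()
    for _ in range(20): s=d/(1+c['k']*(s@s))
    return c['R']@np.array([s[0],s[1],1])
def onz(c,u,v,z):
    d=ray(c,u,v); return c['o']+d*(z-c['o'][2])/d[2]
def proj(c,p):
    q=c['R'].T@(np.asarray(p,float)-c['o']);s=q[:2]/q[2];s=s*(1+c['k']*(s@s))
    return s*c['f']+[c['cx'],c['cy']]
def tri(c1,p1,c2,p2):
    A=[];b=[]
    for c,p in((c1,p1),(c2,p2)):
        d=ray(c,*p);d/=np.linalg.norm(d);P=np.eye(3)-np.outer(d,d);A.append(P);b.append(P@c['o'])
    A=np.vstack(A);b=np.hstack(b);x=np.linalg.lstsq(A,b,rcond=None)[0];return x,np.linalg.norm(A@x-b)
E
python3 - <<'E'
import sys;sys.path.insert(0,'.')
from h import *
im=cv2.imread('pics/top0.png');c=cam('top')
def crop(n,u0,v0,w,h,s): cv2.imwrite(f'pics/{n}.png',cv2.resize(im[v0:v0+h,u0:u0+w],None,fx=s,fy=s,interpolation=cv2.INTER_CUBIC))
crop('c_mid',250,150,140,140,5)
crop('c_fix',395,200,90,80,6)
crop('c_cap',145,190,80,85,6)
for n,u,v,z in (('spacer',342,171,18),('disc',322,247,12),('body',441,242,34),('cap',178,241,76),('nozplate',184,242,12)):print(n,onz(c,u,v,z))
E
```

```text
spacer [645.77731364 -43.42764363  18.        ]
disc [490.51611995  -3.04519751  12.        ]
body [ 500.72859869 -238.18705175   34.        ]
cap [498.05978367 270.91002671  76.        ]
nozplate [499.22603835 277.13310811  12.        ]
```

View pics/c_mid.png

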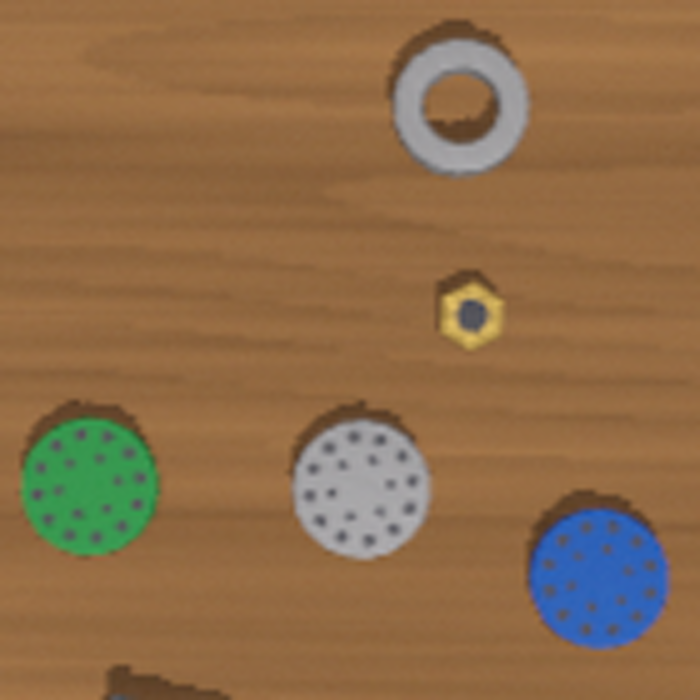

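View pics/c_fix.png

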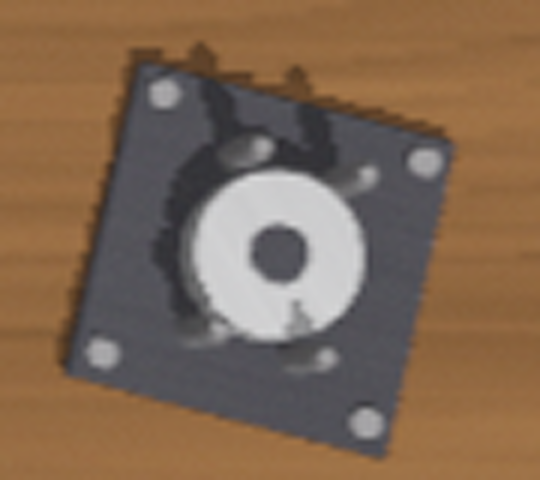

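View pics/c_cap.png

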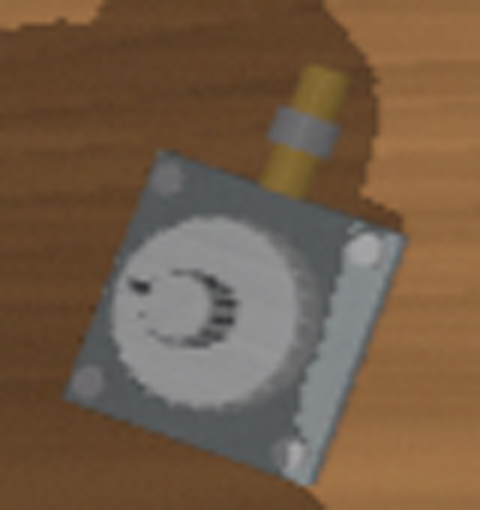

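The crop at (362,489), which is top-view pixel (322.4,247.8), confirms that the disc is the grey steel one with dark holes and no centre hole. The green and blue ones are the look-alikes. In the fixture crop the post tops are at about (260,148), (368,175), (217,333) and (325,358). Now I'll measure precisely.

```bash
python3 - <<'E'
from h import *
im=cv2.imread('pics/top0.png');c=cam('top');s=cv2.imread('pics/scene0.png');cs=cam('scene')
hsv=cv2.cvtColor(im,cv2.COLOR_BGR2HSV)
def blob(img,u,v,r,smax=45,vmin=110):
    h=cv2.cvtColor(img,cv2.COLOR_BGR2HSV);m=((h[...,1]<smax)&(h[...,2]>vmin)).astype(np.uint8)
    k=np.zeros_like(m);cv2.circle(k,(u,v),r,1,-1);m&=k
    cs_,_=cv2.findContours(m,cv2.RETR_EXTERNAL,cv2.CHAIN_APPROX_NONE);ct=max(cs_,key=cv2.contourArea)
    return cv2.fitEllipse(cv2.convexHull(ct))
for n,u,v,z,r in (('spacer',342,171,18,20),('disc',322,247,12,20),('body',441,242,34,20)):
    e=blob(im,u,v,r);print(n,e,onz(c,*e[0],z))
# posts and plate
P=[onz(c,395+(a+.5)/6-.5,200+(b+.5)/6-.5,56) for a,b in((260,148),(368,175),(217,333),(325,358))]
print(np.mean(P,0)); print([p.round(1) for p in P])
d=P[0]+P[1]-P[2]-P[3];print('yaw',np.degrees(np.arctan2(d[1],d[0])))
C=[onz(c,395+(a+.5)/6-.5,200+(b+.5)/6-.5,10) for a,b in((140,62),(452,142),(72,372),(385,455))]
print(np.mean(C,0));d=C[0]+C[1]-C[2]-C[3];print('yaw',np.degrees(np.arctan2(d[1],d[0])),[p.round(1) for p in C])
# nozzle plate
C=[onz(c,145+(a+.5)/6-.5,190+(b+.5)/6-.5,12) for a,b in((160,152),(407,238),(65,398),(312,485))]
print('noz',np.mean(C,0));d=C[0]+C[1]-C[2]-C[3];print('yaw',np.degrees(np.arctan2(d[1],d[0])),[p.round(1) for p in C])
captop=((205,312),44),((183,308),76),((140,286),44)
for (a,b),z in captop: print('cap',onz(c,145+(a+.5)/6-.5,190+(b+.5)/6-.5,z))
print(env.state()['ee_rot'],R.from_euler('xyz',env.state()['ee_rot'],degrees=True).as_matrix().round(3))
for n,u0,v0,w,h in(('s_mid',230,165,140,100),('s_cap',370,140,80,75),('s_fix',170,175,80,60)):
    cv2.imwrite(f'pics/{n}.png',cv2.resize(s[v0:v0+h,u0:u0+w],None,fx=6 if w<100 else 5,fy=6 if w<100 else 5,interpolation=cv2.INTER_CUBIC))
E
```

```text
spacer ((341.5019226074219, 171.0433807373047), (26.5795955657959, 26.95349884033203), 26.284160614013672) [645.68325775 -42.40519878  18.        ]
disc ((321.8118591308594, 247.33441162109375), (27.170730590820312, 27.517532348632812), 116.73880004882812) [489.84167041  -2.66800688  12.        ]
body ((440.3251037597656, 242.8037872314453), (28.409963607788086, 31.949312210083008), 43.50090408325195) [ 499.13973999 -236.81154443   34.        ]
[ 500.11475381 -237.69143303   56.        ]
[array([ 534. , -228.2,   56. ]), array([ 525.4, -262.8,   56. ]), array([ 474.4, -212.8,   56. ]), array([ 466.7, -247. ,   56. ])]
yaw -14.773721090571302
[ 501.21844771 -238.11553611   10.        ]
yaw -13.789190149985359 [array([ 567. , -198.6,   10. ]), array([ 540.2, -303.3,   10. ]), array([ 462.3, -173.4,   10. ]), array([ 435.4, -277.1,   10. ])]
noz [498.23997363 277.26097807  12.        ]
yaw -18.908051544629753 [array([554.3, 305.7,  12. ]), array([525.4, 220.3,  12. ]), array([470.9, 333.8,  12. ]), array([442.4, 249.2,  12. ])]
cap [498.48910563 278.6407912   44.        ]
cap [498.19186703 276.48546852  76.        ]
cap [506.89355445 300.4249467   44.        ]
[ -88.98332845   89.92335451 -102.20880505] [[-0.     0.229  0.973]
 [-0.001  0.973 -0.229]
 [-1.    -0.001  0.   ]]
```

View pics/s_cap.png

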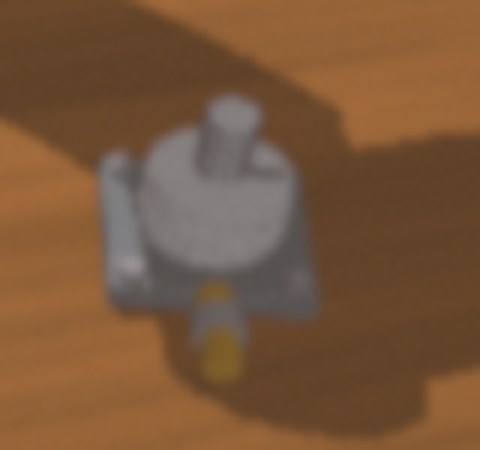

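View pics/s_mid.png

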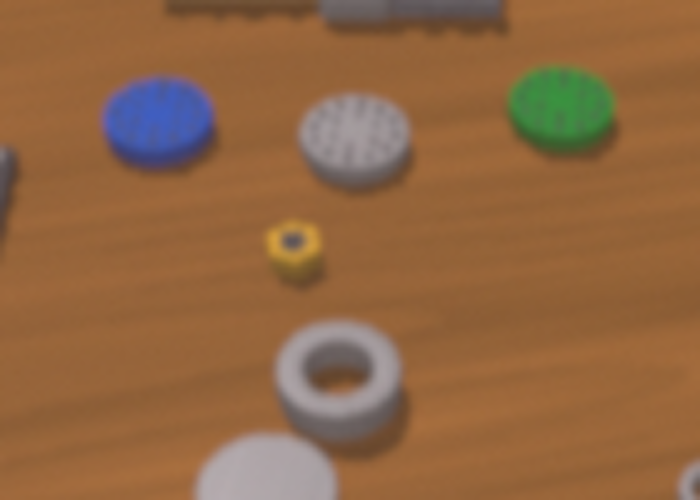

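The measurements agree. Positions in mm:

| Item | x | y | Yaw |
|---|---|---|---|
| Fixture | 500.5 | -238 | -14° |
| Spacer | 645.7 | -42.4 | – |
| Disc | 489.8 | -2.7 | – |
| Cap | 498.4 | 277.5 | – |

The jaws already stand at yaw 76.8°, close to the fixture's y axis, so I'll move over the spacer with that yaw.

>>> jog_arm --plan '[0,-1.95,2.66,0.13,0,-1.95,2.66,0,0,-1.95,2.66,0,0,-1.95,2.66,0,0,-1.95,2.66,0,0,-1.95,2.66,0,0,-1.95,2.66,0,0,-1.95,2.66,0,0,-1.95,2.66,0,0,-1.95,2.66,0,0,-1.95,2.66,0,0,-1.95,2.66,0]'

```text
time_s: 1.15
ee_pos: [385.6, 254.3, 208.4]
ee_rot: [143.5, 90.0, 129.5]
force: [0.9, 1.2, 0.3]
gripper_width: 91.1
```

>>> jog_arm --plan '[0,-1.95,2.66,0,0,-1.95,2.66,0,0,-1.95,2.66,0,0,-1.95,2.66,0,0,-1.95,2.66,0,0,-1.95,2.66,0,0,-1.95,2.66,0,0,-1.95,2.66,0,1.5,-1.95,2.66,0,1.5,-1.95,2.66,0,1.5,-1.95,2.66,0,1.5,-1.95,2.66,0]'

```text
time_s: 2.15
ee_pos: [638.7, -49.9, 147.4]
ee_rot: [168.9, 90.0, 154.9]
force: [-0.6, -1.1, 0.8]
gripper_width: 90.8
```

```bash
cat >> h.py <<'E'
def snap(n,name):
    st=env.state(); im=env.grab_frame(n)[:,:,::-1].copy(); cv2.imwrite(f'pics/{name}.png',im); return st,im,cam(n,st)
def go(x,y,z,yaw=None,st=None):
    st=st or env.state(); M=R.from_euler('xyz',st['ee_rot'],degrees=True).as_matrix()
    cy=np.degrees(np.arctan2(M[1,1],M[0,1])); p=st['ee_pos']
    a=np.radians(cy);d=np.array([x,y,z])-p
    yv=np.array([np.cos(a),np.sin(a)]);zv=np.array([np.sin(a),-np.cos(a)])
    print('t',round(st['time_s'],2),'at',p.round(1),'yaw',round(cy,2),'tiltaxis',M[:,0].round(4),'F',st['force'].round(1),'w',round(st['gripper_width'],1))
    print('tool cm: x',round(-d[2]/10,3),'y',round(d[:2]@yv/10,3),'z',round(d[:2]@zv/10,3),'turn',None if yaw is None else round((cy-yaw)/6,3))
E
python3 - <<'E'
from h import *
st,im,c=snap('wrist','w1')
go(645.7,-42.4,27,76,st)
print(proj(c,[645.7,-42.4,18]),c['o'])
E
```

```text
t 2.15 at [638.7 -49.9 147.4] yaw 75.98 tiltaxis [-5.e-04  2.e-04 -1.e+00] F [-0.6 -1.1  0.8] w 90.8
tool cm: x 12.039 y 0.899 z 0.498 turn -0.003
[326.16557452 190.84347831] [572.32906413 -32.53640034 324.81198006]
```

View pics/w1.png

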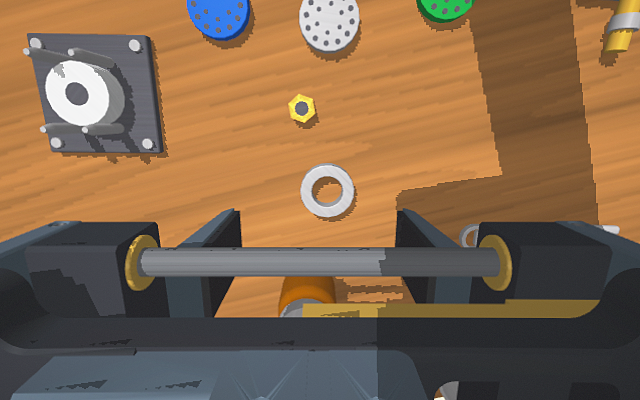

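The wrist view shows the ring at about (327,190), which matches the top-camera prediction of (326,191). The disc is at (330,22), the nut at (302,108), and the fixture with its posts is on the left. I'll refine with this view.

```bash
python3 - <<'E'
from h import *
st=env.state();c=cam('wrist',st);im=cv2.imread('pics/w1.png')
h=cv2.cvtColor(im,cv2.COLOR_BGR2HSV)
def blob(u,v,r,smax=50,vmin=120,vmax=256):
    m=((h[...,1]<smax)&(h[...,2]>vmin)).astype(np.uint8);k=np.zeros_like(m);cv2.circle(k,(u,v),r,1,-1);m&=k
    ct=max(cv2.findContours(m,cv2.RETR_EXTERNAL,cv2.CHAIN_APPROX_NONE)[0],key=cv2.contourArea);return cv2.fitEllipse(cv2.convexHull(ct))
e=blob(327,190,36);print('spacer',e,onz(c,*e[0],18))
e=blob(327,190,36,smax=50,vmin=190);print('spacer top only',e,onz(c,*e[0],18))
e=blob(330,20,34);print('disc',e,onz(c,*e[0],12))
cv2.imwrite('pics/w1fix.png',cv2.resize(im[20:165,15:175],None,fx=5,fy=4*1.25,interpolation=cv2.INTER_CUBIC)[:600*2])
cv2.imwrite('pics/w1fix.png',cv2.resize(im[25:165,15:175],None,fx=4,fy=4,interpolation=cv2.INTER_CUBIC))
E
```

```text
spacer ((326.7857971191406, 189.7645721435547), (53.60963821411133, 53.8421516418457), 127.83206939697266) [646.19224187 -46.76168189  18.        ]
spacer top only ((326.4522705078125, 190.5283203125), (51.41083908081055, 52.914649963378906), 84.16520690917969) [646.88451484 -47.2792934   18.        ]
disc ((328.7158203125, 17.694530487060547), (60.725616455078125, 66.07477569580078), 1.0008889436721802) [492.70765073  -7.41162328  12.        ]
```

View pics/w1fix.png

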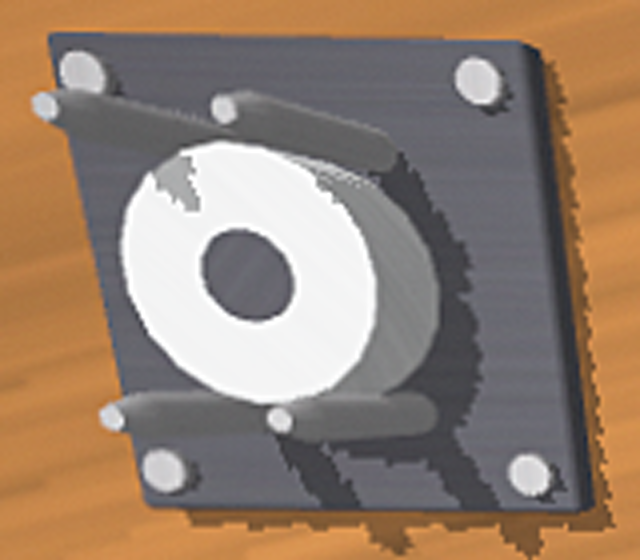

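The arm was still settling between those two readings, so I'll take a stationary picture.

```bash
cat >> h.py <<'E'
def blobf(im,u,v,r,smax=50,vmin=120,show=0):
    h=cv2.cvtColor(im,cv2.COLOR_BGR2HSV)
    m=((h[...,1]<smax)&(h[...,2]>vmin)).astype(np.uint8);k=np.zeros_like(m);cv2.circle(k,(u,v),r,1,-1);m&=k
    ct=max(cv2.findContours(m,cv2.RETR_EXTERNAL,cv2.CHAIN_APPROX_NONE)[0],key=cv2.contourArea);return cv2.fitEllipse(cv2.convexHull(ct))
E
python3 - <<'E'
from h import *
env.grab_frame('wrist')
st,im,c=snap('wrist','w2');print(np.abs(st['qvel']).max())
go(645.7,-42.4,27,76,st)
p=proj(c,[645.7,-42.4,18]);print(p)
e=blobf(im,int(p[0]),int(p[1]),36,vmin=190);print(e,onz(c,*e[0],18))
p=proj(c,[489.8,-2.7,12]);print('disc',p)
e=blobf(im,int(p[0]),int(p[1]),36,vmin=150);print(e,onz(c,*e[0],12))
cv2.imwrite('pics/w2fix.png',cv2.resize(im[20:170,5:165],None,fx=4,fy=4,interpolation=cv2.INTER_CUBIC))
E
```

```text
3.568754330249266
t 2.25 at [638.8 -52.2 144.4] yaw 75.78 tiltaxis [-4.3e-03 -9.0e-04 -1.0e+00] F [-0.9  1.5 -0.8] w 91.2
tool cm: x 11.743 y 1.118 z 0.424 turn -0.037
[328.63690681 191.2509236 ]
((328.94720458984375, 191.04568481445312), (51.991336822509766, 53.074241638183594), 83.92448425292969) [645.56834146 -42.04229262  18.        ]
disc [330.27744829  17.45155312]
((330.86724853515625, 16.386669158935547), (60.78195571899414, 66.30941772460938), 2.2619528770446777) [489.09097173  -1.97765581  12.        ]
```

View pics/w2fix.png

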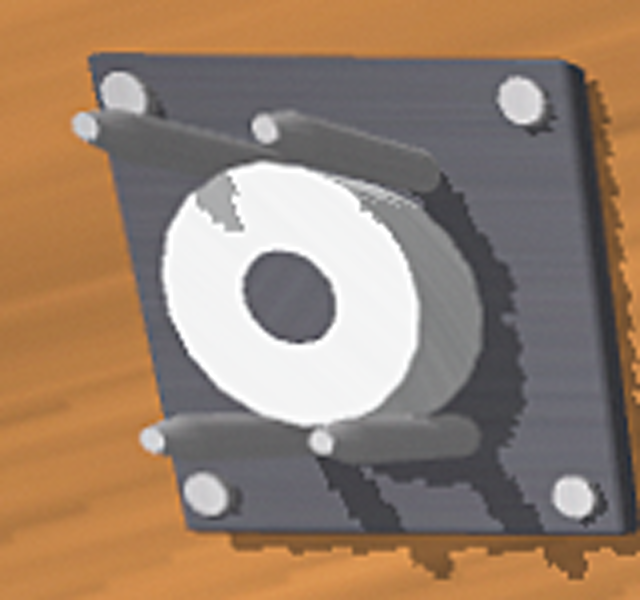

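```bash
python3 - <<'E'
from h import *
st=env.state();print(st['time_s']);c=cam('wrist',st);c2=cam('top')
f=lambda a,b:(5+(a+.5)/4-.5,20+(b+.5)/4-.5)
g=lambda a,b:(395+(a+.5)/6-.5,200+(b+.5)/6-.5)
A=[(153,439),(321,441),(86,127),(265,130)]  # image down=+x
P=[onz(c,*f(*p),56) for p in A];print([p.round(1) for p in P],np.mean(P,0))
d=P[0]+P[1]-P[2]-P[3];print(np.degrees(np.arctan2(d[1],d[0])))
e=blobf(cv2.imread('pics/w2.png'),*[int(x) for x in f(290,295)],36,vmin=225);print(e,onz(c,*e[0],34))
bolts=[(123,93),(520,100),(206,494),(573,496)]
P=[onz(c,*f(*p),12) for p in bolts];print('bolts',np.mean(P,0)); d=P[2]+P[3]-P[0]-P[1];print(np.degrees(np.arctan2(d[1],d[0])))
bt=[(163,95),(425,162),(103,352),(367,423)]
P=[onz(c2,*g(*p),12) for p in bt];print('bolts top',np.mean(P,0)); d=P[0]+P[1]-P[2]-P[3];print(np.degrees(np.arctan2(d[1],d[0])))
E
```

```text
2.3
[array([ 524.5, -261.6,   56. ]), array([ 533.4, -227.7,   56. ]), array([ 465.6, -246.5,   56. ]), array([ 474.5, -212.5,   56. ])] [ 499.49815901 -237.06585643   56.        ]
-14.457481733266016
((77.38321685791016, 93.10308074951172), (57.48501968383789, 69.56648254394531), 138.1276397705078) [ 498.86728534 -236.4487165    34.        ]
bolts [ 499.16427439 -237.44213878   12.        ]
-14.344283728477327
bolts top [ 500.91179932 -238.43831768   12.        ]
-14.39412499832492
```

Both views agree to about 1 mm: fixture about (500.0,-237.6) with yaw -14.4°, spacer about (645.6,-42.2). I'll go down around the ring and check the pose before closing.

>>> jog_arm --plan '[0.5,0.37,0.14,0.03,1,0.37,0.14,0,1,0.36,0.13,0,1.5,0,0,0,1.5,0,0,0,1.5,0,0,0,1,0,0,0,1,0,0,0,0,0,0,0,0,0,0,0]'

```text
time_s: 3.13
ee_pos: [644.5, -38.4, 58.1]
ee_rot: [-179.7, 90.0, 166.2]
force: [0.8, 0.8, 0.3]
gripper_width: 91.2
```

```bash
python3 - <<'E'
from h import *
go(645.6,-42.2,28,75.6)
env.grab_frame('wrist')
go(645.6,-42.2,28,75.6)
E
```

```text
t 3.13 at [644.5 -38.4  58.1] yaw 75.85 tiltaxis [-7.e-04  2.e-04 -1.e+00] F [0.8 0.8 0.3] w 91.2
tool cm: x 3.015 y -0.344 z 0.198 turn 0.041
t 3.18 at [645.1 -38.6  58.9] yaw 75.84 tiltaxis [ 9.e-04 -0.e+00 -1.e+00] F [ 0.5 -0.1 -0.3] w 91.2
tool cm: x 3.088 y -0.337 z 0.135 turn 0.04
```

>>> jog_arm --plan '[0,-0.34,0.14,0.04,1.05,0,0,0,1,0,0,0,0.7,0,0,0,0.3,0,0,0,0,0,0,0,0,0,0,0]'

```text
time_s: 3.77
ee_pos: [645.1, -42.5, 27.5]
ee_rot: [179.2, 90.0, 164.7]
force: [-0.0, 0.3, -0.6]
gripper_width: 91.3
```

```bash
python3 - <<'E'
from h import *
go(645.6,-42.2,28,75.6)
E
```

```text
t 3.77 at [645.1 -42.5  27.5] yaw 75.57 tiltaxis [-6.e-04  2.e-04 -1.e+00] F [-0.   0.3 -0.6] w 91.3
tool cm: x -0.049 y 0.037 z 0.039 turn -0.005
```

Close on the ring with 35 N.

>>> jog_arm --plan '[0,0,0,0,0,0,0,0,0,0,0,0,0,0,0,0,0,0,0,0,0,0,0,0,0,0,0,0,0,0,0,0]' --claw 5.0 --newtons 35

```text
time_s: 4.43
ee_pos: [645.3, -42.5, 28.0]
ee_rot: [44.2, 90.0, 29.8]
force: [-0.1, 0.5, 0.1]
gripper_width: 50.2
```

>>> jog_arm --plan '[-0.5,0,0,0,-1,0,0,0,-1.5,0,0,0,-2,0,0,0,-2,0,0,0,-2,0,0,0,-1,0,0,0,0,0,0,0]'

```text
time_s: 5.1
ee_pos: [647.1, -42.6, 131.6]
ee_rot: [10.4, 89.6, -4.0]
force: [0.1, 0.2, 0.6]
gripper_width: 50.3
```

```bash
python3 - <<'E'
from h import *
st,im,c=snap('wrist','w3')
go(500,-237.6,150,75.6,st)
E
```

```text
t 5.1 at [647.1 -42.6 131.6] yaw 75.58 tiltaxis [ 6.6e-03 -5.0e-04 -1.0e+00] F [0.1 0.2 0.6] w 50.3
tool cm: x -1.844 y -22.546 z -9.391 turn -0.003
```

View pics/w3.png

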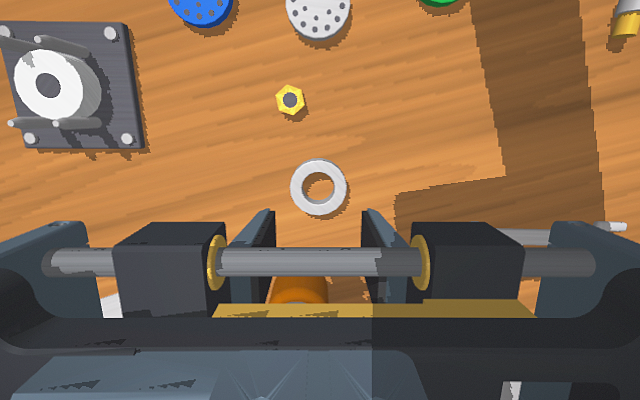

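The fingers closed to 50 mm with nothing between them, and the ring still lies flat at (319,187). I'll find where it is now.

```bash
python3 - <<'E'
from h import *
st,im,c=snap('wrist','w4')
go(645.6,-42.2,28,75.6,st)
e=blobf(im,319,187,36,vmin=190);print(e,onz(c,*e[0],18))
# where the grasp point should appear
M=R.from_euler('xyz',st['ee_rot'],degrees=True).as_matrix()
for d in (6,25):print(proj(c,st['ee_pos']+M[:,0]*d), [proj(c,st['ee_pos']+M[:,0]*d+M[:,1]*s) for s in(-25,25)])
ct=cam('top')
st2,im2,_=snap('top','t4')
print(proj(ct,[645.6,-42.2,18]))
cv2.imwrite('pics/t4c.png',cv2.resize(im2[100:300,250:400],None,fx=3,fy=3))
E
```

```text
t 5.15 at [646.  -42.5 129.5] yaw 75.58 tiltaxis [ 3.1e-03 -2.0e-04 -1.0e+00] F [-0.1  0.8  0.1] w 49.9
tool cm: x 10.148 y 0.024 z -0.043 turn -0.004
((317.7935791015625, 189.09646606445312), (54.74730682373047, 56.353240966796875), 91.43897247314453) [645.4301052  -41.94085423  18.        ]
[316.91878165 228.52512951] [array([277.54924796, 228.49494174]), array([356.2936721 , 228.56800184])]
[317.03750549 218.87655585] [array([281.07504499, 218.84760382]), array([353.0045404 , 218.91309529])]
[341.40198968 171.08291309]
```

View pics/t4c.png

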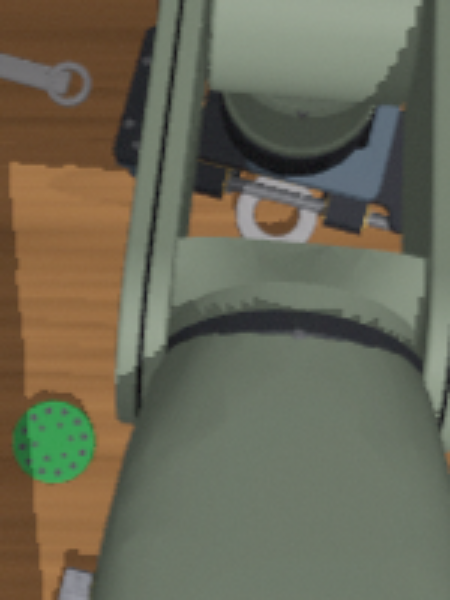

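```bash
python3 - <<'E'
from h import *
im=cv2.imread('pics/w4.png');cv2.imwrite('pics/w4c.png',cv2.resize(im[170:320,200:440],None,fx=3.3,fy=3.3,interpolation=cv2.INTER_CUBIC))
st=env.state();c=cam('wrist',st);M=R.from_euler('xyz',st['ee_rot'],degrees=True).as_matrix()
for x in (-40,-20,0,25):
  for z in (-16,16): print(x,z,[proj(c,st['ee_pos']+M@np.array([x,s*25,z])).round(0) for s in(-1,1)])
E
```

```text
-40 -16 [array([264., 231.]), array([369., 231.])]
-40 16 [array([267., 291.]), array([366., 291.])]
-20 -16 [array([270., 218.]), array([363., 218.])]
-20 16 [array([272., 271.]), array([361., 272.])]
0 -16 [array([275., 207.]), array([358., 207.])]
0 16 [array([277., 256.]), array([357., 256.])]
25 -16 [array([280., 197.]), array([354., 197.])]
25 16 [array([282., 240.]), array([352., 240.])]
```

View pics/w4c.png

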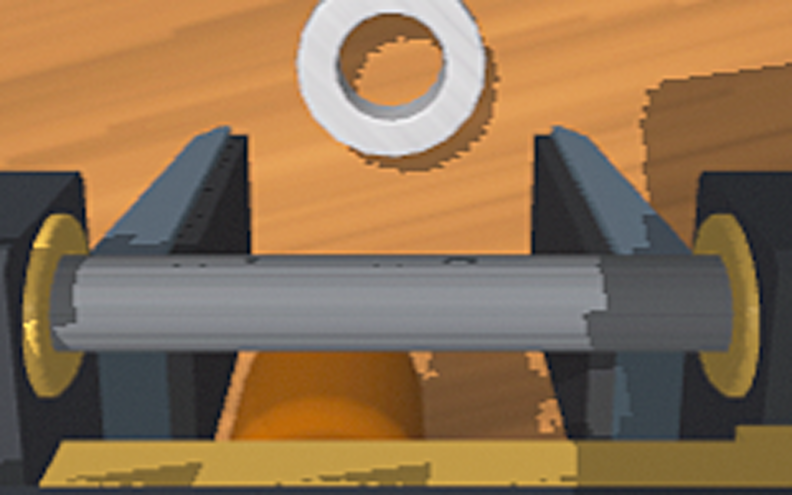

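The pads' lower corner at (275,211) suggests the tips may be higher than I assumed. I'll check them in the scene view.

```bash
python3 - <<'E'
from h import *
st,im,c=snap('scene','s5');M=R.from_euler('xyz',st['ee_rot'],degrees=True).as_matrix()
cv2.imwrite('pics/s5c.png',cv2.resize(im[120:280,220:380],None,fx=3.7,fy=3.7,interpolation=cv2.INTER_CUBIC))
for x in(-60,0,6,25):print(x,[((proj(c,st['ee_pos']+M@np.array([x,s*25,0]))-[220,120])*3.7).round(0) for s in(-1,1)])
E
```

```text
-60 [array([228., 217.]), array([326., 219.])]
0 [array([234., 301.]), array([326., 303.])]
6 [array([234., 308.]), array([326., 310.])]
25 [array([236., 333.]), array([326., 334.])]
```

View pics/s5c.png

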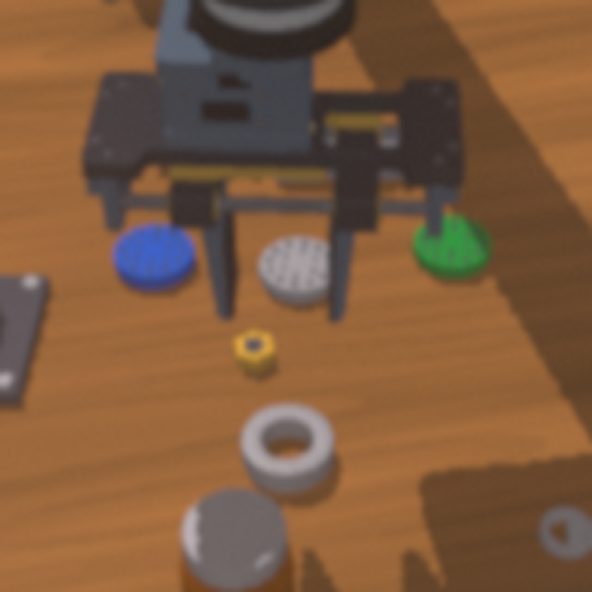

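The tips show at row 320 in the crop, against a predicted 333 or lower. The fingers end roughly 20 mm higher than stated, close to the TCP itself. That explains the empty grip above the ring. I'll open, go down, then feel for the table in small steps.

>>> jog_arm --plan '[1,0,0,0,1.5,0,0,0,2,0,0,0,2,0,0,0,1.5,0,0,0,1,0,0,0,1,0,0,0,0.5,0,0,0,0,0,0,0]' --claw 9.1

```text
time_s: 6.05
ee_pos: [644.5, -42.4, 21.4]
ee_rot: [-172.5, 89.9, 173.1]
force: [0.7, -0.7, 0.5]
gripper_width: 91.0
```

```bash
python3 - <<'E'
from h import *
st,im,c=snap('scene','s6');M=R.from_euler('xyz',st['ee_rot'],degrees=True).as_matrix()
go(645.5,-42.1,15,75.6,st)
cv2.imwrite('pics/s6c.png',cv2.resize(im[160:280,220:380],None,fx=5,fy=5,interpolation=cv2.INTER_CUBIC))
E
```

```text
t 6.05 at [644.5 -42.4  21.4] yaw 75.58 tiltaxis [-2.4e-03  3.0e-04 -1.0e+00] F [ 0.7 -0.7  0.5] w 91.0
tool cm: x 0.643 y 0.054 z 0.093 turn -0.004
```

View pics/s6c.png

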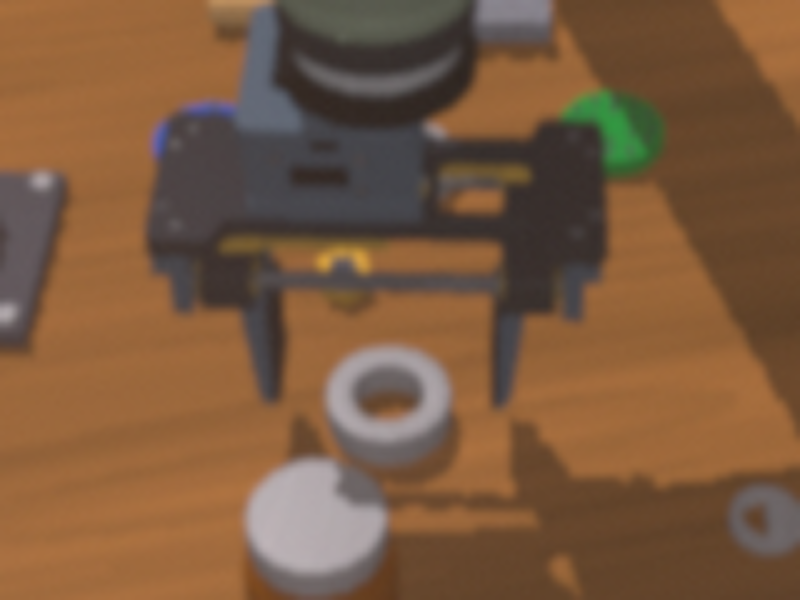

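The tips are still about 20 mm up: there is a shadow gap below them, and tip rows of about 400 lie above the table contact row. I'll check the jar clearance, then go lower.

```bash
python3 - <<'E'
from h import *
c=cam('top');j=onz(c,367.5,111,85);print(j)
a=np.radians(75.6);d=j[:2]-[645.5,-42.1];print('jaw',d@[np.cos(a),np.sin(a)],'across',d@[np.sin(a),-np.cos(a)])
E
```

```text
[752.28452838 -91.01403806  85.        ]
jaw -20.821081292654643 across 115.59412266783855
```

>>> jog_arm --plan '[0.4,0.05,0.09,0,0.4,0,0,0,0.3,0,0,0,0,0,0,0]'

```text
time_s: 6.43
ee_pos: [645.9, -42.2, 11.5]
ee_rot: [-176.7, 90.0, 168.9]
force: [-0.4, -0.2, 0.3]
gripper_width: 91.0
```

>>> jog_arm --plan '[0.3,0,0,0,0.2,0,0,0,0,0,0,0]'

```text
time_s: 6.68
ee_pos: [645.9, -42.2, 6.5]
ee_rot: [-177.6, 90.0, 168.0]
force: [0.1, 0.4, -0.3]
gripper_width: 90.8
```

```bash
python3 - <<'E'
from h import *
st,im,c=snap('scene','s7');M=R.from_euler('xyz',st['ee_rot'],degrees=True).as_matrix()
go(645.5,-42.1,6,75.6,st)
cv2.imwrite('pics/s7c.png',cv2.resize(im[160:280,220:380],None,fx=5,fy=5,interpolation=cv2.INTER_CUBIC))
E
```

```text
t 6.68 at [645.9 -42.2   6.5] yaw 75.58 tiltaxis [-7.e-04  2.e-04 -1.e+00] F [ 0.1  0.4 -0.3] w 90.8
tool cm: x 0.05 y -0.004 z -0.044 turn -0.004
```

View pics/s7c.png

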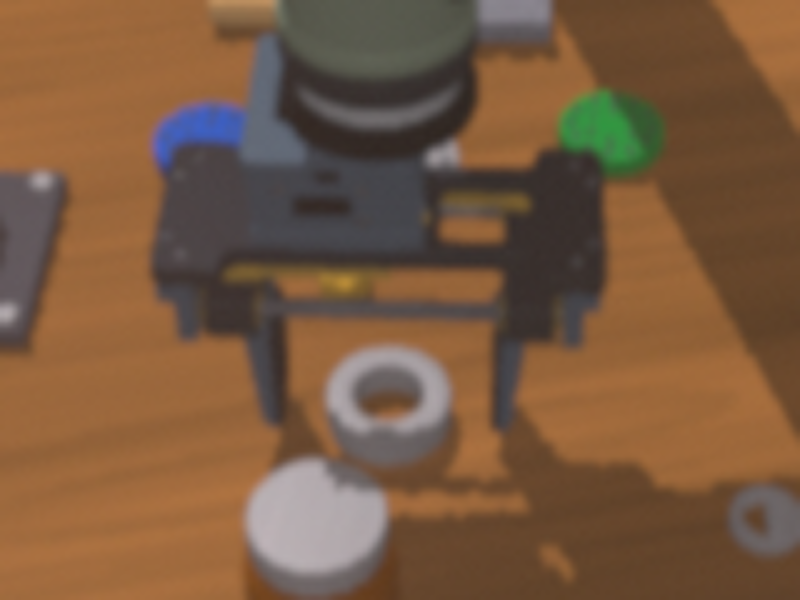

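The tips now almost meet their shadows at about (273,425). I'll go a few more millimetres with a force check.

>>> jog_arm --plan '[0.2,0,0,0,0,0,0,0]'

```text
time_s: 6.9
ee_pos: [646.1, -42.2, 4.7]
ee_rot: [174.0, 90.0, 159.6]
force: [-0.4, 0.1, -0.2]
gripper_width: 91.1
```

>>> jog_arm --plan '[0.2,0,0,0,0,0,0,0]'

```text
time_s: 7.07
ee_pos: [646.0, -42.2, 2.6]
ee_rot: [177.7, 90.0, 163.2]
force: [-0.0, -0.5, -1.0]
gripper_width: 90.9
```

>>> jog_arm --plan '[0,0,0,0,0,0,0,0,0,0,0,0,0,0,0,0,0,0,0,0,0,0,0,0,0,0,0,0]' --claw 5.0 --newtons 35

```text
time_s: 7.65
ee_pos: [646.2, -42.2, 3.0]
ee_rot: [38.3, 90.0, 23.9]
force: [-0.3, -0.6, -0.1]
gripper_width: 55.0
```

>>> jog_arm --plan '[-0.5,0,0,0,-1,0,0,0,-1.5,0,0,0,-2,0,0,0,-2,0,0,0,-2,0,0,0,-1,0,0,0,0,0,0,0]'

```text
time_s: 8.32
ee_pos: [648.0, -42.4, 106.3]
ee_rot: [10.7, 89.7, -3.7]
force: [0.6, 0.1, -1.1]
gripper_width: 55.0
```

```bash
python3 - <<'E'
from h import *
st,im,c=snap('wrist','w8')
go(500,-237.6,110,75.6,st)
st,im,c=snap('scene','s8')
cv2.imwrite('pics/s8c.png',cv2.resize(im[120:280,220:380],None,fx=3.7,fy=3.7,interpolation=cv2.INTER_CUBIC))
E
```

```text
t 8.32 at [648.  -42.4 106.3] yaw 75.58 tiltaxis [ 6.1e-03 -4.0e-04 -1.0e+00] F [ 0.6  0.1 -1.1] w 55.0
tool cm: x -0.372 y -22.596 z -9.473 turn -0.004
```

View pics/w8.png

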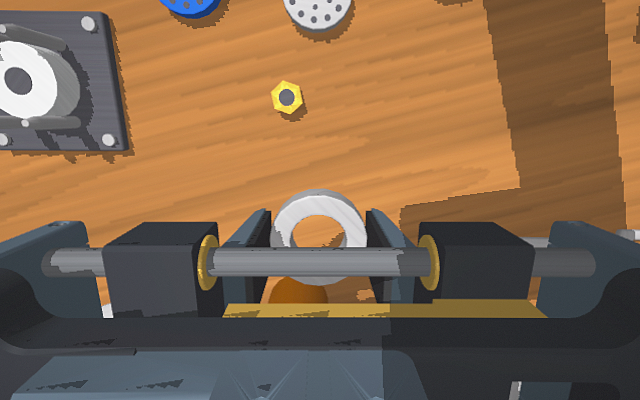

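View pics/s8c.png

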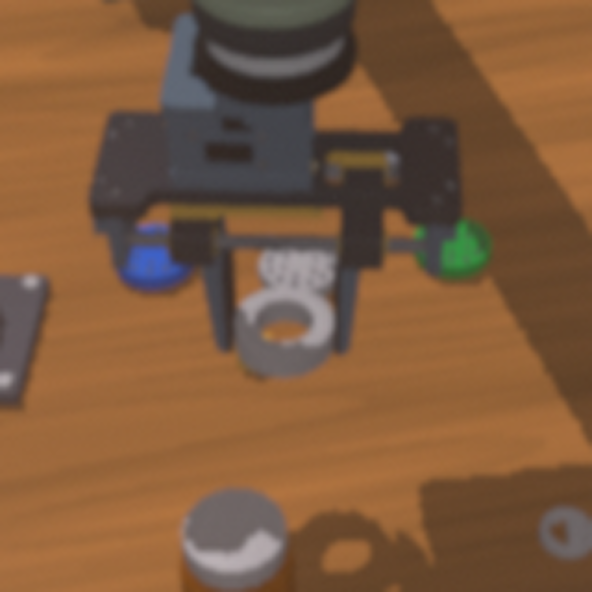

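The ring is held between the pads and lifted, with its shadow at (345,545) in the scene crop and nothing else moved. Moving over the pocket.

>>> jog_arm --plan '[0,-1.5,-0.64,0,0,-2.3,-0.96,0,0,-2.3,-0.96,0,0,-2.3,-0.96,0,0,-2.3,-0.96,0,0,-2.3,-0.96,0,0,-2.3,-0.96,0,0,-2.3,-0.96,0,0,-2.3,-0.96,0,0,-1.7,-0.7,0,0,-1,-0.4,0,0,0,0,0]'

```text
time_s: 9.42
ee_pos: [496.4, -238.9, 101.8]
ee_rot: [178.4, 89.8, 163.8]
force: [-0.1, 0.3, -1.2]
gripper_width: 54.5
```

```bash
python3 - <<'E'
from h import *
env.grab_frame('top')
st,im,c=snap('wrist','w9')
go(500,-237.6,68,75.6,st)
a=np.linspace(0,2*np.pi,13)[:-1]
print([tuple(proj(c,st['ee_pos']+[28*np.cos(t),28*np.sin(t),15]).round(0)) for t in a])
E
```

```text
t 9.47 at [ 497.6 -238.   102.1] yaw 75.46 tiltaxis [-0.0014  0.0012 -1.    ] F [-0.3  0.8 -1.3] w 54.9
tool cm: x 3.41 y 0.094 z 0.219 turn -0.024
[(np.float64(329.0), np.float64(284.0)), (np.float64(350.0), np.float64(273.0)), (np.float64(364.0), np.float64(254.0)), (np.float64(365.0), np.float64(230.0)), (np.float64(353.0), np.float64(208.0)), (np.float64(330.0), np.float64(196.0)), (np.float64(304.0), np.float64(195.0)), (np.float64(281.0), np.float64(208.0)), (np.float64(269.0), np.float64(229.0)), (np.float64(270.0), np.float64(253.0)), (np.float64(283.0), np.float64(273.0)), (np.float64(304.0), np.float64(284.0))]
```

View pics/w9.png

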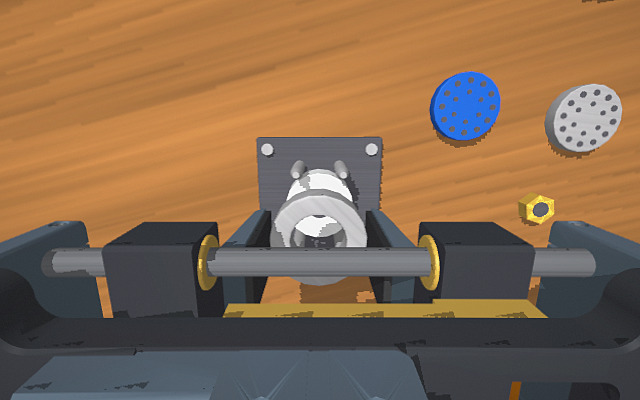

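The held ring's top outline (left 272, right 368, top 193) is about 3 px right of the ideal. The gripper is therefore imaged about 1 mm off, and correcting the wrist fixture estimate by that agrees with the top camera: about (500.6,-238.2). I'll align and lower to just above the posts.

>>> jog_arm --plan '[0.5,0.03,0.15,-0.02,1,0.03,0.15,0,1,0,0,0,0.7,0,0,0,0.3,0,0,0,0,0,0,0,0,0,0,0]'

```text
time_s: 10.1
ee_pos: [501.8, -237.6, 67.5]
ee_rot: [160.3, 90.0, 146.0]
force: [1.0, -1.5, -2.6]
gripper_width: 54.6
```

```bash
python3 - <<'E'
from h import *
st,im,c=snap('wrist','w10')
go(500.7,-238.2,60,75.6,st)
cv2.imwrite('pics/w10c.png',cv2.resize(im[120:320,220:420],None,fx=3,fy=3,interpolation=cv2.INTER_CUBIC))
st,im,c=snap('scene','s10')
go(500.7,-238.2,60,75.6,st)
cv2.imwrite('pics/s10c.png',cv2.resize(im[120:250,140:270],None,fx=4.5,fy=4.5,interpolation=cv2.INTER_CUBIC))
E
```

```text
t 10.1 at [ 501.8 -237.6   67.5] yaw 75.71 tiltaxis [-6.e-04  4.e-04 -1.e+00] F [ 1.  -1.5 -2.6] w 54.6
tool cm: x 0.753 y -0.082 z -0.089 turn 0.018
t 10.15 at [ 502.  -237.8   68. ] yaw 75.7 tiltaxis [ 3.e-04 -0.e+00 -1.e+00] F [-0.6  0.5 -2. ] w 55.2
tool cm: x 0.797 y -0.07 z -0.116 turn 0.017
```

View pics/w10c.png

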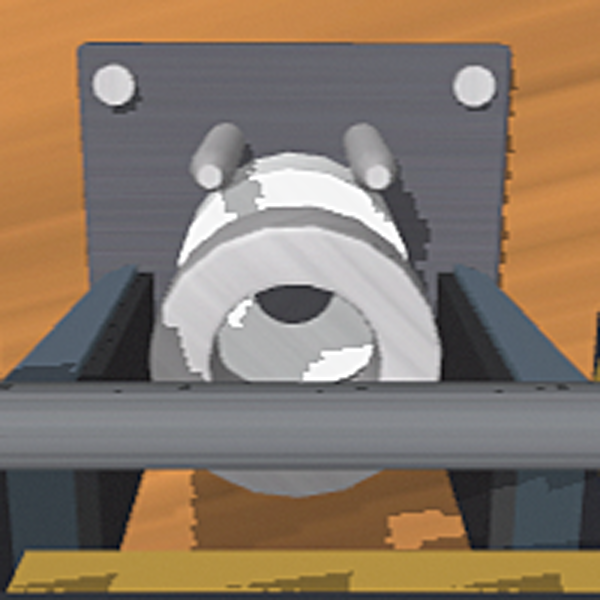

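View pics/s10c.png

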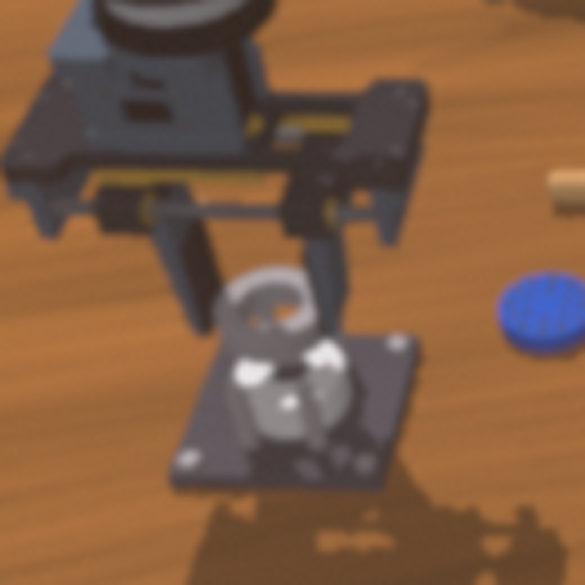

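```bash
python3 - <<'E'
from h import *
st=env.state();c=cam('wrist',st);cs=cam('scene');p=np.array([501.9,-237.7,67.8])
f=np.array([500.6,-238.2,0]);y=np.radians(-14.4)
for t in (150,210,30,330): 
    q=f+[35*np.cos(np.radians(t)+y),35*np.sin(np.radians(t)+y),56]
    print(t,'w',((proj(c,q)-[220,120])*3).round(0),'s',((proj(cs,q)-[140,120])*4.5).round(0))
a=np.radians(np.arange(0,360,30))
print('ring top w',[list(((proj(c,p+[28*np.cos(t),28*np.sin(t),15])-[220,120])*3).round(0)) for t in a])
print('ring top s',[list(((proj(cs,p+[28*np.cos(t),28*np.sin(t),15])-[140,120])*4.5).round(0)) for t in a])
print('ring bot s',[list(((proj(cs,p+[28*np.cos(t),28*np.sin(t),-3])-[140,120])*4.5).round(0)) for t in a])
print('body top s',[list(((proj(cs,f+[28*np.cos(t),28*np.sin(t),34])-[140,120])*4.5).round(0)) for t in a])
E
```

```text
150 w [371. 173.] s [323. 295.]
210 w [205. 172.] s [257. 294.]
30 w [365. 437.] s [297. 375.]
330 w [210. 436.] s [227. 374.]
ring top w [[np.float64(326.0), np.float64(491.0)], [np.float64(391.0), np.float64(459.0)], [np.float64(432.0), np.float64(400.0)], [np.float64(435.0), np.float64(328.0)], [np.float64(400.0), np.float64(264.0)], [np.float64(332.0), np.float64(225.0)], [np.float64(253.0), np.float64(224.0)], [np.float64(185.0), np.float64(261.0)], [np.float64(148.0), np.float64(325.0)], [np.float64(149.0), np.float64(396.0)], [np.float64(188.0), np.float64(456.0)], [np.float64(253.0), np.float64(490.0)]]
ring top s [[np.float64(268.0), np.float64(333.0)], [np.float64(297.0), np.float64(324.0)], [np.float64(317.0), np.float64(307.0)], [np.float64(324.0), np.float64(288.0)], [np.float64(315.0), np.float64(272.0)], [np.float64(294.0), np.float64(262.0)], [np.float64(266.0), np.float64(261.0)], [np.float64(238.0), np.float64(269.0)], [np.float64(217.0), np.float64(285.0)], [np.float64(209.0), np.float64(304.0)], [np.float64(216.0), np.float64(322.0)], [np.float64(238.0), np.float6
[... 294 characters left out ...]
287.0)], [np.float64(245.0), np.float64(296.0)], [np.float64(225.0), np.float64(311.0)], [np.float64(217.0), np.float64(331.0)], [np.float64(225.0), np.float64(348.0)], [np.float64(246.0), np.float64(359.0)]]
body top s [[np.float64(286.0), np.float64(401.0)], [np.float64(314.0), np.float64(392.0)], [np.float64(333.0), np.float64(375.0)], [np.float64(340.0), np.float64(356.0)], [np.float64(331.0), np.float64(339.0)], [np.float64(311.0), np.float64(329.0)], [np.float64(284.0), np.float64(329.0)], [np.float64(257.0), np.float64(337.0)], [np.float64(237.0), np.float64(353.0)], [np.float64(230.0), np.float64(372.0)], [np.float64(237.0), np.float64(390.0)], [np.float64(258.0), np.float64(400.0)]]
```

The ring and posts shift consistently in the view, so relative alignment is known to about 0.3 mm. I'll apply the small correction (-0.08, -0.11 cm) and lower with force checks.

>>> jog_arm --plan '[0,-0.08,-0.11,0.02,0.4,0,0,0,0.4,0,0,0,0.4,0,0,0,0,0,0,0]'

```text
time_s: 10.62
ee_pos: [499.8, -238.0, 54.9]
ee_rot: [164.0, 89.9, 149.6]
force: [0.1, 0.2, -1.4]
gripper_width: 54.6
```

>>> jog_arm --plan '[0.4,0,0,0,0.4,0,0,0,0.4,0,0,0,0,0,0,0]'

```text
time_s: 10.95
ee_pos: [499.9, -238.0, 42.9]
ee_rot: [164.9, 89.9, 150.5]
force: [-0.0, 0.0, -2.8]
gripper_width: 54.9
```

>>> jog_arm --plan '[0.3,0,0,0,0.15,0,0,0,0,0,0,0]'

```text
time_s: 11.2
ee_pos: [500.4, -238.2, 39.1]
ee_rot: [158.3, 90.0, 143.9]
force: [0.3, -0.2, -2.2]
gripper_width: 54.4
```

>>> jog_arm --plan '[0.1,0,0,0,0,0,0,0]'

```text
time_s: 11.37
ee_pos: [500.5, -238.3, 38.4]
ee_rot: [86.4, 90.0, 72.0]
force: [0.1, -0.4, -1.7]
gripper_width: 54.7
```

>>> jog_arm --plan '[0.1,0,0,0,0,0,0,0]'

```text
time_s: 11.53
ee_pos: [500.5, -238.3, 37.4]
ee_rot: [85.8, 90.0, 71.4]
force: [-0.1, 0.3, -1.8]
gripper_width: 54.6
```

>>> jog_arm --plan '[0.1,0,0,0,0,0,0,0]'

```text
time_s: 11.7
ee_pos: [500.6, -238.4, 36.9]
ee_rot: [-2.9, 90.0, -17.3]
force: [-1.5, -0.2, 1.7]
gripper_width: 54.7
```

Contact starts at z about 37 exactly as expected, with the force sign reversing. Release and rise.

>>> jog_arm --plan '[0,0,0,0,0,0,0,0,0,0,0,0,0,0,0,0]' --claw 8.0

```text
time_s: 12.03
ee_pos: [500.6, -238.3, 36.4]
ee_rot: [13.2, 90.0, -1.2]
force: [-0.3, -0.4, 0.2]
gripper_width: 78.2
```

>>> jog_arm --plan '[-0.5,0,0,0,-1,0,0,0,-2,0,0,0,-2,0,0,0,-2,0,0,0,-1,0,0,0,0,0,0,0,0,0,0,0]'

```text
time_s: 12.7
ee_pos: [500.6, -238.3, 121.8]
ee_rot: [-7.9, 89.9, -22.3]
force: [-0.9, -0.2, -0.4]
gripper_width: 80.1
```

```bash
python3 - <<'E'
from h import *
st,im,c=snap('wrist','w11')
go(489.8,-2.7,120,75.6,st)
cv2.imwrite('pics/w11c.png',cv2.resize(im[100:250,220:420],None,fx=4,fy=4,interpolation=cv2.INTER_CUBIC))
E
```

```text
t 12.7 at [ 500.6 -238.3  121.8] yaw 75.58 tiltaxis [ 1.e-03 -4.e-04 -1.e+00] F [-0.9 -0.2 -0.4] w 80.1
tool cm: x 0.183 y 22.552 z -6.913 turn -0.004
```

View pics/w11c.png

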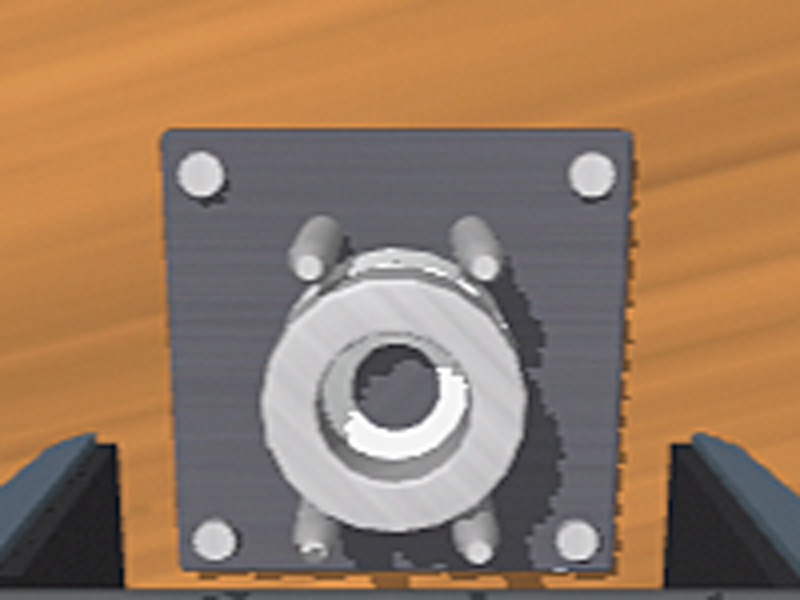

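The spacer sits flat between all four posts, its top outline centred at crop (394,403). Next is the disc, at (489.8,-2.9).

>>> jog_arm --plan '[0,1.4,-0.45,0,0,2.3,-0.71,0,0,2.3,-0.71,0,0,2.3,-0.71,0,0,2.3,-0.71,0,0,2.3,-0.71,0,0,2.3,-0.71,0,0,2.3,-0.71,0,0,2.3,-0.71,0,0,1.7,-0.5,0,0,1.05,-0.3,0,0,0,0,0]'

```text
time_s: 13.75
ee_pos: [488.5, -0.5, 120.6]
ee_rot: [175.7, 89.9, 161.5]
force: [0.0, 0.1, -0.2]
gripper_width: 80.3
```

```bash
python3 - <<'E'
from h import *
env.grab_frame('top');st,im,c=snap('wrist','w12')
go(489.8,-2.9,3,75.6,st)
p=proj(c,[489.8,-2.9,12]);print(p)
e=blobf(im,int(p[0]),int(p[1]),40,vmin=150);print(e,onz(c,*e[0],12))
cv2.imwrite('pics/w12c.png',cv2.resize(im[100:250,220:420],None,fx=4,fy=4,interpolation=cv2.INTER_CUBIC))
E
```

```text
t 13.8 at [488.9  -1.7 120.8] yaw 75.7 tiltaxis [-1.5e-03 -1.0e-04 -1.0e+00] F [-0.3  0.3  0.2] w 79.7
tool cm: x 11.777 y -0.089 z 0.119 turn 0.017
[316.51038822 192.1137809 ]
((317.3458251953125, 190.47393798828125), (56.85441589355469, 57.57830810546875), 101.66638946533203) [488.42739676  -1.72158576  12.        ]
```

View pics/w12c.png

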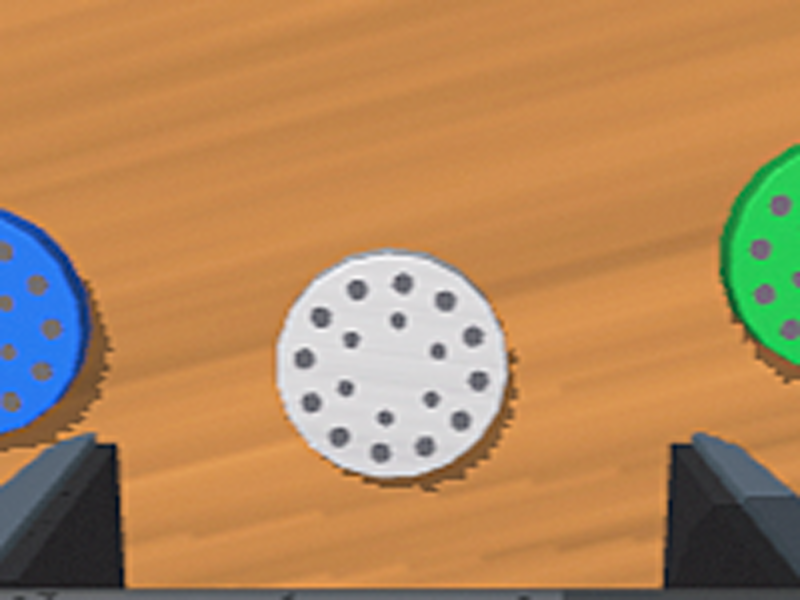

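The disc is centred at crop (393,364), i.e. (489.3,-2.9) after the gripper correction, and the blue and green look-alikes are clear of the fingers. Going down.

>>> jog_arm --plan '[1,-0.1,0.08,0.02,2,0,0,0,2.5,0,0,0,2.5,0,0,0,1.5,0,0,0,1,0,0,0,0.6,0,0,0,0,0,0,0,0,0,0,0]'

```text
time_s: 14.6
ee_pos: [490.1, -4.4, 10.2]
ee_rot: [-167.9, 90.0, 177.5]
force: [-0.0, 0.3, 0.2]
gripper_width: 80.0
```

```bash
python3 - <<'E'
from h import *
go(489.4,-2.9,3.5,75.6)
E
```

```text
t 14.6 at [490.1  -4.4  10.2] yaw 75.4 tiltaxis [-4.e-04  0.e+00 -1.e+00] F [-0.   0.3  0.2] w 80.0
tool cm: x 0.669 y 0.128 z -0.106 turn -0.033
```

>>> jog_arm --plan '[0.3,0.12,-0.08,-0.03,0.35,0,0,0,0,0,0,0,0,0,0,0]'

```text
time_s: 14.93
ee_pos: [489.7, -2.4, 4.1]
ee_rot: [20.4, 90.0, 6.0]
force: [0.3, 0.3, 0.5]
gripper_width: 79.7
```

>>> jog_arm --plan '[0,0,0,0,0,0,0,0,0,0,0,0,0,0,0,0,0,0,0,0,0,0,0,0]' --claw 5.0 --newtons 35

```text
time_s: 15.43
ee_pos: [489.7, -2.4, 4.1]
ee_rot: [40.1, 90.0, 25.7]
force: [0.3, -0.3, 0.4]
gripper_width: 53.6
```

>>> jog_arm --plan '[-0.5,0,0,0,-1,0,0,0,-1.5,0,0,0,-2,0,0,0,-2,0,0,0,-2,0,0,0,-1,0,0,0,0,0,0,0,0,0,0,0]'

```text
time_s: 16.18
ee_pos: [489.4, -2.4, 103.9]
ee_rot: [31.9, 90.0, 17.5]
force: [0.1, -0.1, -1.5]
gripper_width: 53.3
```

```bash
python3 - <<'E'
from h import *
st,im,c=snap('wrist','w13')
go(500.6,-238.3,105,75.6,st)
a=np.radians(np.arange(0,360,30));print([list(((proj(c,st['ee_pos']+[28*np.cos(t),28*np.sin(t),8.5])-[220,120])*3).round(0)) for t in a])
cv2.imwrite('pics/w13c.png',cv2.resize(im[120:320,220:420],None,fx=3,fy=3,interpolation=cv2.INTER_CUBIC))
E
```

```text
t 16.18 at [489.4  -2.4 103.9] yaw 75.64 tiltaxis [ 3.e-04  1.e-04 -1.e+00] F [ 0.1 -0.1 -1.5] w 53.3
tool cm: x -0.114 y -22.572 z 6.932 turn 0.006
[[np.float64(325.0), np.float64(476.0)], [np.float64(388.0), np.float64(445.0)], [np.float64(426.0), np.float64(387.0)], [np.float64(430.0), np.float64(318.0)], [np.float64(395.0), np.float64(256.0)], [np.float64(330.0), np.float64(218.0)], [np.float64(254.0), np.float64(218.0)], [np.float64(188.0), np.float64(254.0)], [np.float64(152.0), np.float64(315.0)], [np.float64(154.0), np.float64(384.0)], [np.float64(191.0), np.float64(442.0)], [np.float64(253.0), np.float64(476.0)]]
```

View pics/w13c.png

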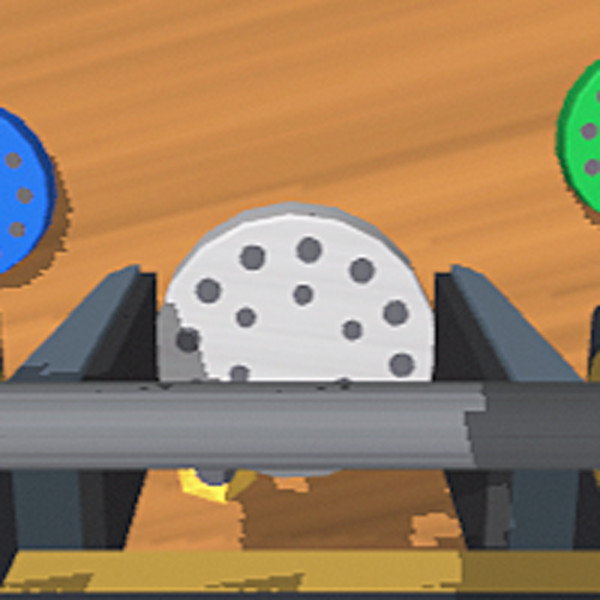

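The disc is held level, its outline matching the prediction within about 1 mm. Carrying it to the pocket.

>>> jog_arm --plan '[0,-1.4,0.45,0,0,-2.3,0.71,0,0,-2.3,0.71,0,0,-2.3,0.71,0,0,-2.3,0.71,0,0,-2.3,0.71,0,0,-2.3,0.71,0,0,-2.3,0.71,0,0,-2.3,0.71,0,0,-1.7,0.5,0,0,-1.07,0.33,0,0,0,0,0]'

```text
time_s: 17.23
ee_pos: [500.6, -239.9, 102.4]
ee_rot: [177.5, 89.9, 163.0]
force: [0.2, 0.1, -1.5]
gripper_width: 53.3
```

```bash
python3 - <<'E'
from h import *
env.grab_frame('top');env.grab_frame('top')
st,im,c=snap('wrist','w14')
go(500.7,-238.3,70,75.6,st)
env.grab_frame('top');go(500.7,-238.3,70,75.6)
E
```

```text
t 17.33 at [ 500.3 -237.7  102.9] yaw 75.59 tiltaxis [-0.0021  0.0018 -1.    ] F [ 0.5  0.6 -2. ] w 53.5
tool cm: x 3.285 y -0.053 z 0.05 turn -0.001
t 17.43 at [ 500.6 -237.1  103.4] yaw 75.68 tiltaxis [-0.0013  0.0012 -1.    ] F [-0.2 -0.3 -1.3] w 53.7
tool cm: x 3.34 y -0.112 z 0.036 turn 0.013
```

Lower to 70 with a small correction, then re-check.

>>> jog_arm --plan '[0.5,-0.1,0.04,0.01,1,0,0,0,1,0,0,0,0.6,0,0,0,0.2,0,0,0,0,0,0,0,0,0,0,0]'

```text
time_s: 18.02
ee_pos: [501.2, -239.4, 70.7]
ee_rot: [147.4, 90.0, 133.0]
force: [0.3, 1.0, -1.1]
gripper_width: 53.9
```

```bash
python3 - <<'E'
from h import *
st,im,c=snap('wrist','w15')
go(500.7,-238.3,56,75.6,st)
cv2.imwrite('pics/w15c.png',cv2.resize(im[120:320,220:420],None,fx=3,fy=3,interpolation=cv2.INTER_CUBIC))
env.grab_frame('top');go(500.7,-238.3,56,75.6)
E
```

```text
t 18.02 at [ 501.2 -239.4   70.7] yaw 75.58 tiltaxis [-2.e-04  2.e-04 -1.e+00] F [ 0.3  1.  -1.1] w 53.9
tool cm: x 1.472 y 0.094 z -0.079 turn -0.004
t 18.12 at [ 501.5 -239.6   71.2] yaw 75.57 tiltaxis [ 8.e-04 -3.e-04 -1.e+00] F [ 0.1  0.5 -1.8] w 53.6
tool cm: x 1.524 y 0.105 z -0.113 turn -0.004
```

View pics/w15c.png

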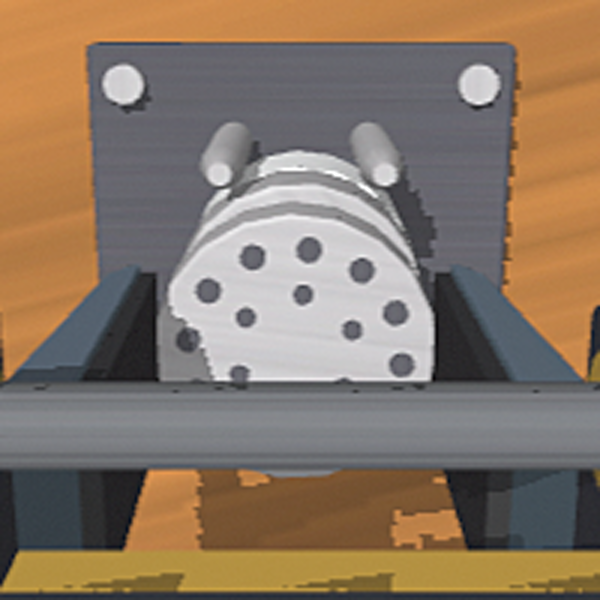

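The posts' midpoint is at column 301 and the disc's at 296, so the disc needs about +1 mm in tool y, matching the pose reading. I'll correct, then lower.

>>> jog_arm --plan '[0,0.1,-0.09,0,0.4,0,0,0,0.4,0,0,0,0,0,0,0,0,0,0,0]'

```text
time_s: 18.53
ee_pos: [500.3, -238.1, 62.5]
ee_rot: [164.4, 89.9, 150.0]
force: [-1.0, -0.4, -1.0]
gripper_width: 53.9
```

```bash
python3 - <<'E'
from h import *
go(500.7,-238.3,56,75.6)
E
```

```text
t 18.53 at [ 500.3 -238.1   62.5] yaw 75.58 tiltaxis [-8.e-04  5.e-04 -1.e+00] F [-1.  -0.4 -1. ] w 53.9
tool cm: x 0.651 y -0.008 z 0.048 turn -0.004
```

>>> jog_arm --plan '[0.3,0,0,0,0.15,0,0,0,0,0,0,0]'

```text
time_s: 18.78
ee_pos: [500.3, -238.1, 58.0]
ee_rot: [161.1, 90.0, 146.7]
force: [1.0, -0.1, -0.4]
gripper_width: 53.2
```

>>> jog_arm --plan '[0.1,0,0,0,0,0,0,0]'

```text
time_s: 18.95
ee_pos: [500.5, -238.2, 57.3]
ee_rot: [150.8, 90.0, 136.3]
force: [-0.5, -0.5, -2.6]
gripper_width: 53.6
```

>>> jog_arm --plan '[0.1,0,0,0,0,0,0,0]'

```text
time_s: 19.12
ee_pos: [500.5, -238.2, 56.3]
ee_rot: [134.4, 90.0, 119.9]
force: [1.0, -0.9, -1.1]
gripper_width: 53.4
```

>>> jog_arm --plan '[0.07,0,0,0,0,0,0,0]'

```text
time_s: 19.28
ee_pos: [500.6, -238.3, 56.0]
ee_rot: [8.3, 90.0, -6.1]
force: [0.0, 0.4, 1.7]
gripper_width: 53.8
```

Contact at z=56.0, as expected for seated. Release, rise and look.

>>> jog_arm --plan '[0,0,0,0,0,0,0,0,0,0,0,0,0,0,0,0]' --claw 8.0

```text
time_s: 19.62
ee_pos: [500.7, -238.3, 55.7]
ee_rot: [13.1, 90.0, -1.3]
force: [0.3, -0.5, 0.0]
gripper_width: 77.2
```

>>> jog_arm --plan '[-0.5,0,0,0,-1,0,0,0,-2,0,0,0,-2,0,0,0,-2,0,0,0,-2,0,0,0,-1,0,0,0,0,0,0,0,0,0,0,0]'

```text
time_s: 20.37
ee_pos: [500.6, -238.2, 161.1]
ee_rot: [-5.9, 89.9, -20.3]
force: [-0.7, -0.2, -0.5]
gripper_width: 80.1
```

```bash
python3 - <<'E'
from h import *
st,im,c=snap('wrist','w16')
go(498.4,277.5,170,None,st);print(st['qpos'].round(1))
cv2.imwrite('pics/w16c.png',cv2.resize(im[100:250,220:420],None,fx=4,fy=4,interpolation=cv2.INTER_CUBIC))
# expected disc centre if seated
p=proj(c,[500.6,-238.2,64]);e=blobf(im,int(p[0]),int(p[1]),38,vmin=150);print(p,e,onz(c,*e[0],64))
E
```

```text
t 20.37 at [ 500.6 -238.2  161.1] yaw 75.58 tiltaxis [ 9.e-04 -3.e-04 -1.e+00] F [-0.7 -0.2 -0.5] w 80.1
tool cm: x -0.893 y 49.893 z -13.061 turn None
[ -26.6   18.4   96.7    0.    64.9 -102.2]
[317.39914153 193.58888093] ((317.183349609375, 191.830810546875), (58.687896728515625, 70.38407897949219), 15.642340660095215) [ 498.93229654 -237.97675066   64.        ]
```

View pics/w16c.png

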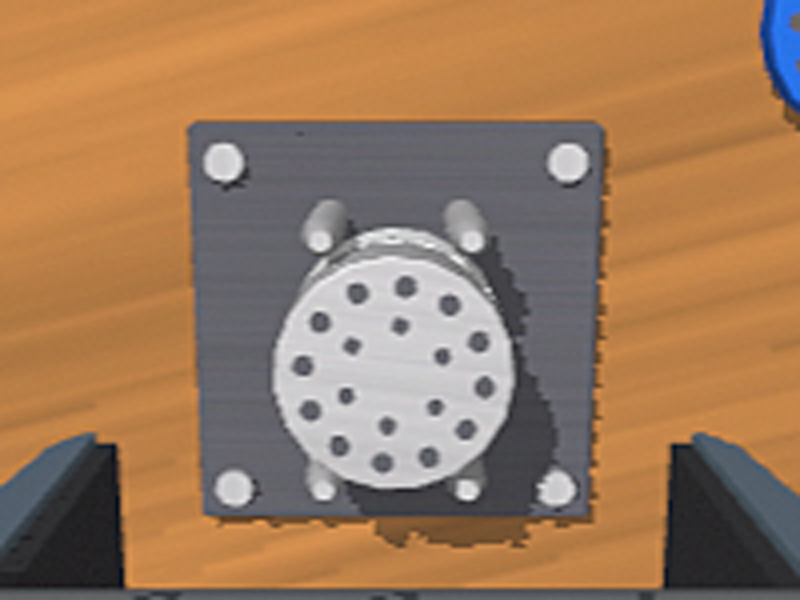

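The disc lies flat and centred between the four posts, outline centre about crop (394,372), and the stack is complete. Now the cap; at this jaw yaw the last joint will sit near -46°, which leaves room both ways.

>>> jog_arm --plan '[0,1.5,-0.39,0,0,3.1,-0.81,0,0,3.5,-0.92,0,0,3.5,-0.92,0,0,3.5,-0.92,0,0,3.5,-0.92,0,0,3.5,-0.92,0,0,3.5,-0.92,0,0,3.5,-0.92,0,0,3.5,-0.92,0,0,3.5,-0.92,0,0,3.5,-0.92,0]'

```text
time_s: 21.42
ee_pos: [497.2, 172.7, 159.2]
ee_rot: [-147.6, 89.8, -162.1]
force: [1.0, -0.9, 0.4]
gripper_width: 80.2
```

>>> jog_arm --plan '[0,3.5,-0.9,0,0,3,-0.8,0,0,2,-0.5,0,0,1,-0.3,0,0,0,0,0,0,0,0,0,0,0,0,0]'

```text
time_s: 22.0
ee_pos: [497.6, 268.0, 160.2]
ee_rot: [-119.1, 89.9, -133.5]
force: [0.0, 0.1, 0.0]
gripper_width: 80.0
```

```bash
python3 - <<'E'
from h import *
env.grab_frame('top');st,im,c=snap('wrist','w17')
go(498.4,277.5,52,None,st);print(st['qpos'].round(1))
print(proj(c,[498.4,277.5,76]),proj(c,[498.4,277.5,44]))
cv2.imwrite('pics/w17c.png',cv2.resize(im[60:250,190:450],None,fx=3,fy=3,interpolation=cv2.INTER_CUBIC))
E
```

```text
t 22.05 at [497.8 267.9 160.4] yaw 75.49 tiltaxis [-8.e-04 -9.e-04 -1.e+00] F [0.1 0.3 0.4] w 79.9
tool cm: x 10.845 y 0.948 z -0.185 turn None
[ 27.1  19.4  95.2  -0.   65.4 -48.4]
[328.14988507 195.20661397] [327.16844586 187.16486254]
```

View pics/w17c.png

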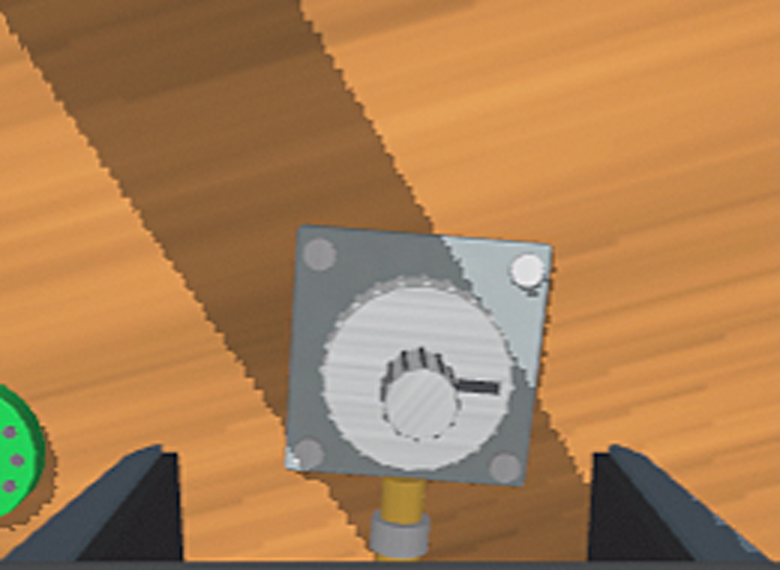

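```bash
python3 - <<'E'
from h import *
st=env.state();c=cam('wrist',st);im=cv2.imread('pics/w17.png')
k=onz(c,330.2,194.9,76);print('knob',k)
C=onz(c,190+418.5/3-.3,60+379/3-.3,44);print('cap top',C)
pl=[onz(c,190+a/3-.3,60+b/3-.3,12) for a,b in((301,226),(552,245),(287,468),(523,487))];print('plate',np.mean(pl,0))
a=np.radians(75.5);yv=np.array([np.cos(a),np.sin(a)]);zv=np.array([np.sin(a),-np.cos(a)])
for q in(k,C,np.mean(pl,0)):print('corr',q[:2]-1*yv+0.9*zv)
m=onz(c,190+490/3,60+386/3,44);d=m-C;print('mark yaw',np.degrees(np.arctan2(d[1],d[0])))
E
```

```text
knob [498.78448541 279.41589522  76.        ]
cap top [498.00179498 279.81952352  44.        ]
plate [498.32481422 279.80034477  12.        ]
corr [499.40543829 278.22240557]
corr [498.62274785 278.62603388]
corr [498.94576709 278.60685513]
mark yaw 69.16458718530801
```

Estimates agree: knob axis about (498.8,278.2), mark yaw 69°. I'll go down to z=54 around the knob; the tips then stay clear of the cap top at 44.

>>> jog_arm --plan '[0.5,0.5,-0.08,0,1.5,0.52,-0.08,0,2,0,0,0,2.5,0,0,0,2,0,0,0,1.3,0,0,0,0.6,0,0,0,0,0,0,0,0,0,0,0,0,0,0,0]' --claw 5

```text
time_s: 22.93
ee_pos: [499.8, 280.0, 57.8]
ee_rot: [45.0, 89.9, 30.5]
force: [1.1, 0.4, -0.6]
gripper_width: 49.7
```

```bash
python3 - <<'E'
from h import *
st,im,c=snap('wrist','w18')
go(498.8,278.2,54,None,st)
cv2.imwrite('pics/w18c.png',cv2.resize(im[100:320,190:450],None,fx=2.7,fy=2.7,interpolation=cv2.INTER_CUBIC))
E
```

```text
t 22.93 at [499.8 280.   57.8] yaw 75.56 tiltaxis [ 0.002   0.0012 -1.    ] F [ 1.1  0.4 -0.6] w 49.7
tool cm: x 0.381 y -0.199 z -0.048 turn None
```

View pics/w18c.png

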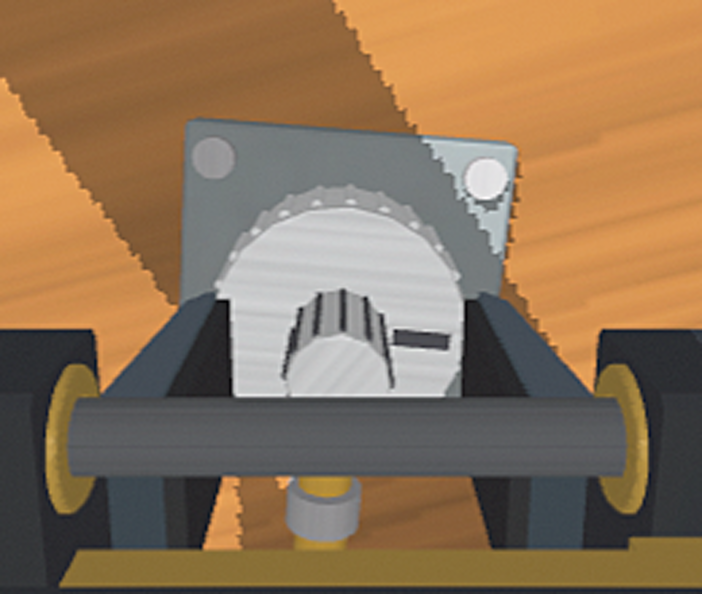

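The knob (column 339) is left of the finger midline (346), agreeing with the pose error of about 2 mm. I'll correct and grip gently.

>>> jog_arm --plan '[0.2,-0.18,-0.05,0,0.2,0,0,0,0,0,0,0,0,0,0,0]'

```text
time_s: 23.32
ee_pos: [497.9, 278.0, 52.8]
ee_rot: [82.5, 90.0, 68.1]
force: [0.1, 0.5, 1.1]
gripper_width: 50.1
```

```bash
python3 - <<'E'
from h import *
go(498.8,278.2,54)
E
```

```text
t 23.32 at [497.9 278.   52.8] yaw 75.57 tiltaxis [ 0.e+00  1.e-04 -1.e+00] F [0.1 0.5 1.1] w 50.1
tool cm: x -0.118 y 0.037 z 0.08 turn None
```

>>> jog_arm --plan '[0,0.02,0.07,0,0,0,0,0,0,0,0,0,0,0,0,0,0,0,0,0,0,0,0,0,0,0,0,0,0,0,0,0]' --claw 1.6 --newtons 30

```text
time_s: 23.98
ee_pos: [498.8, 278.2, 52.8]
ee_rot: [69.0, 90.0, 54.6]
force: [0.0, 0.6, 0.1]
gripper_width: 21.0
```

```bash
python3 - <<'E'
from h import *
st=env.state();go(498.8,278.2,54);print(st['torque'],st['qpos'].round(1))
E
```

```text
t 23.98 at [498.8 278.2  52.8] yaw 75.58 tiltaxis [ 2.e-04  2.e-04 -1.e+00] F [0.  0.6 0.1] w 21.0
tool cm: x -0.123 y 0.002 z 0.002 turn None
[ 0.04226735 -0.03815079 -0.02400355] [ 28.   26.  102.3   0.   51.7 -47.6]
```

Gripped at 21.0 mm with negligible force. First try clockwise (positive turn) in small steps, watching the torque.

>>> jog_arm --plan '[0,0,0,0.5,0,0,0,0.5,0,0,0,0.5,0,0,0,0]'

```text
time_s: 24.32
ee_pos: [498.4, 278.4, 52.8]
ee_rot: [161.3, 90.0, 137.8]
force: [-1.0, 2.0, 0.6]
gripper_width: 21.2
```

```bash
python3 - <<'E'
from h import *
st=env.state();go(498.8,278.2,54);print(st['torque'])
E
```

```text
t 24.32 at [498.4 278.4  52.8] yaw 66.52 tiltaxis [-6.e-04  5.e-04 -1.e+00] F [-1.   2.   0.6] w 21.2
tool cm: x -0.119 y -0.0 z 0.044 turn None
[0.27084348 0.29985754 0.01149536]
```

>>> jog_arm --plan '[0,0,0,0.5,0,0,0,0.5,0,0,0,0]'

```text
time_s: 24.57
ee_pos: [498.1, 278.9, 53.0]
ee_rot: [155.9, 89.9, 126.5]
force: [-3.2, 3.8, 2.2]
gripper_width: 21.4
```

```bash
python3 - <<'E'
from h import *
st=env.state();go(498.8,278.2,54);print(st['torque'])
E
```

```text
t 24.57 at [498.1 278.9  53. ] yaw 60.58 tiltaxis [-0.0011  0.0015 -1.    ] F [-3.2  3.8  2.2] w 21.4
tool cm: x -0.097 y -0.028 z 0.101 turn None
[0.77516107 0.72975803 0.12025794]
```

```bash
python3 - <<'E'
from h import *
st,im,c=snap('wrist','w19');go(498.8,278.2,54,None,st);print(st['torque'])
cv2.imwrite('pics/w19c.png',cv2.resize(im[100:320,190:450],None,fx=2.7,fy=2.7,interpolation=cv2.INTER_CUBIC))
E
```

```text
t 24.57 at [498.1 278.9  53. ] yaw 60.58 tiltaxis [-0.0011  0.0015 -1.    ] F [-3.2  3.8  2.2] w 21.4
tool cm: x -0.097 y -0.028 z 0.101 turn None
[0.77516107 0.72975803 0.12025794]
```

View pics/w19c.png

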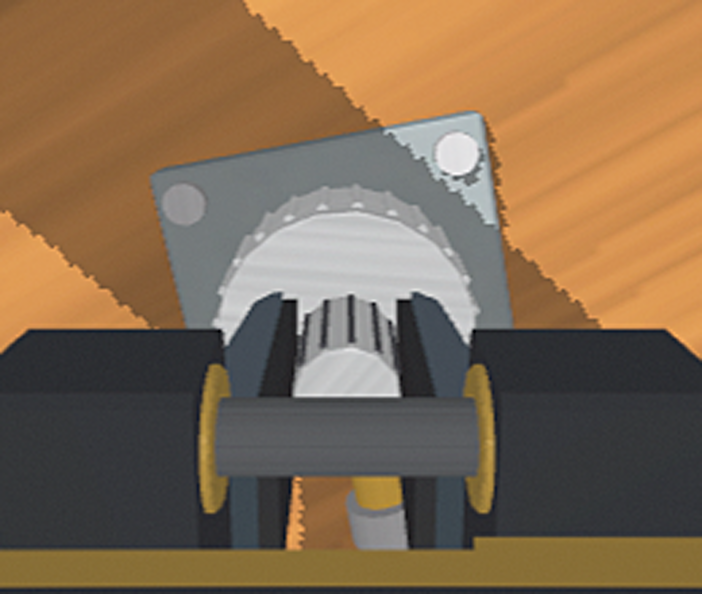

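The cap's stripes turned with the gripper, so it moves, but a side force of about 5 N builds up along tool -z, because the knob axis is slightly off the tool axis. I'll relieve that and carry on.

>>> jog_arm --plan '[0,0.03,-0.12,0,0,0,0,0]'

```text
time_s: 24.78
ee_pos: [497.5, 279.2, 52.9]
ee_rot: [153.1, 90.0, 123.8]
force: [-2.2, 3.6, 2.9]
gripper_width: 21.1
```

```bash
python3 - <<'E'
from h import *
st=env.state();go(498.8,278.2,54);print(st['torque'])
E
```

```text
t 24.78 at [497.5 279.2  52.9] yaw 60.66 tiltaxis [-2.e-04  3.e-04 -1.e+00] F [-2.2  3.6  2.9] w 21.1
tool cm: x -0.109 y -0.027 z 0.162 turn None
[0.47394636 0.6037427  0.11884655]
```

>>> jog_arm --plan '[0,0,0,0.4,0,0,0,0.4,0,0,0,0]'

```text
time_s: 25.03
ee_pos: [497.9, 279.2, 53.1]
ee_rot: [89.4, 90.0, 55.2]
force: [-2.1, 3.0, 4.6]
gripper_width: 21.0
```

```bash
python3 - <<'E'
from h import *
st=env.state();go(498.8,278.2,54);print(st['torque'])
E
```

```text
t 25.03 at [497.9 279.2  53.1] yaw 55.81 tiltaxis [ 4.e-04  5.e-04 -1.e+00] F [-2.1  3.   4.6] w 21.0
tool cm: x -0.092 y -0.034 z 0.135 turn None
[0.57963571 0.64446727 0.26790092]
```

Torque rises steadily (0.01, 0.12, 0.27 N·m) over only about 20°, so this looks like the stop. Turn back, then try anticlockwise.

>>> jog_arm --plan '[0,0,0,-0.6,0,0,0,-0.9,0,0,0,-0.9,0,-0.03,0.1,-0.9,0,0,0,0,0,0,0,0]'

```text
time_s: 25.53
ee_pos: [499.5, 277.8, 52.8]
ee_rot: [-4.9, 89.9, -19.4]
force: [1.1, -1.4, 0.7]
gripper_width: 21.5
```

```bash
python3 - <<'E'
from h import *
st=env.state();go(498.8,278.2,54);print(st['torque'])
E
```

```text
t 25.53 at [499.5 277.8  52.8] yaw 75.5 tiltaxis [ 1.6e-03 -6.0e-04 -1.0e+00] F [ 1.1 -1.4  0.7] w 21.5
tool cm: x -0.123 y 0.022 z -0.083 turn None
[-0.08463421 -0.31387525 -0.00249146]
```

>>> jog_arm --plan '[0,0,0,-0.6,0,0,0,-0.7,0,0,0,-0.7,0,0,0,0]'

```text
time_s: 25.87
ee_pos: [499.3, 278.1, 52.8]
ee_rot: [-4.0, 89.9, -6.5]
force: [1.3, 0.3, 1.0]
gripper_width: 21.1
```

```bash
python3 - <<'E'
from h import *
st=env.state();go(498.8,278.2,54);print(st['torque'])
E
```

```text
t 25.87 at [499.3 278.1  52.8] yaw 87.58 tiltaxis [ 1.3e-03 -2.0e-04 -1.0e+00] F [1.3 0.3 1. ] w 21.1
tool cm: x -0.121 y 0.006 z -0.053 turn None
[ 0.01258967 -0.22238405 -0.00678838]
```

No resistance anticlockwise at +12°. Continuing.

>>> jog_arm --plan '[0,0,0,-0.9,0,0,0,-0.9,0,0,0,-0.9,0,0,0,-0.9,0,0,0,0]'

```text
time_s: 26.28
ee_pos: [499.0, 278.2, 52.7]
ee_rot: [-18.0, 90.0, 1.1]
force: [0.4, 0.3, 0.8]
gripper_width: 21.1
```

```bash
python3 - <<'E'
from h import *
st=env.state();go(498.8,278.2,54);print(st['torque'])
E
```

```text
t 26.28 at [499.  278.2  52.7] yaw 109.1 tiltaxis [ 7.e-04  0.e+00 -1.e+00] F [0.4 0.3 0.8] w 21.1
tool cm: x -0.125 y 0.005 z -0.023 turn None
[ 0.12321183 -0.24632291 -0.02249512]
```

>>> jog_arm --plan '[0,0,0,-0.9,0,0,0,-0.9,0,0,0,-0.9,0,0,0,-0.9,0,0,0,0]'

```text
time_s: 26.7
ee_pos: [498.8, 278.3, 52.7]
ee_rot: [-22.6, 90.0, 18.0]
force: [0.6, -0.4, 1.1]
gripper_width: 20.9
```

```bash
python3 - <<'E'
from h import *
st=env.state();go(498.8,278.2,54,155.6);print(st['torque'],st['qpos'].round(1))
E
```

```text
t 26.7 at [498.8 278.3  52.7] yaw 130.63 tiltaxis [ 3.e-04  1.e-04 -1.e+00] F [ 0.6 -0.4  1.1] w 20.9
tool cm: x -0.126 y -0.008 z -0.01 turn -4.162
[ 0.13998614 -0.12935673  0.00678363] [  28.    26.   102.3   -0.    51.7 -102.6]
```

>>> jog_arm --plan '[0,0,0,-0.9,0,0,0,-0.9,0,0,0,-0.9,0,0,0,-0.9,0,0,0,-0.4,0,0,0,0,0,0,0,0]'

```text
time_s: 27.28
ee_pos: [498.7, 278.4, 52.8]
ee_rot: [2.3, 90.0, 66.8]
force: [0.8, -0.4, 1.2]
gripper_width: 21.0
```

```bash
python3 - <<'E'
from h import *
st,im,c=snap('wrist','w20');go(498.8,278.2,54,155.6,st);print(st['torque'],st['qpos'].round(1))
cv2.imwrite('pics/w20c.png',cv2.resize(im[100:320,190:450],None,fx=2.7,fy=2.7,interpolation=cv2.INTER_CUBIC))
E
```

```text
t 27.28 at [498.7 278.4  52.8] yaw 154.51 tiltaxis [ 1.e-04  2.e-04 -1.e+00] F [ 0.8 -0.4  1.2] w 21.0
tool cm: x -0.124 y -0.019 z -0.014 turn -0.182
[ 0.22636356 -0.08888777 -0.04804952] [  28.    26.   102.3    0.    51.7 -126.5]
```

View pics/w20c.png

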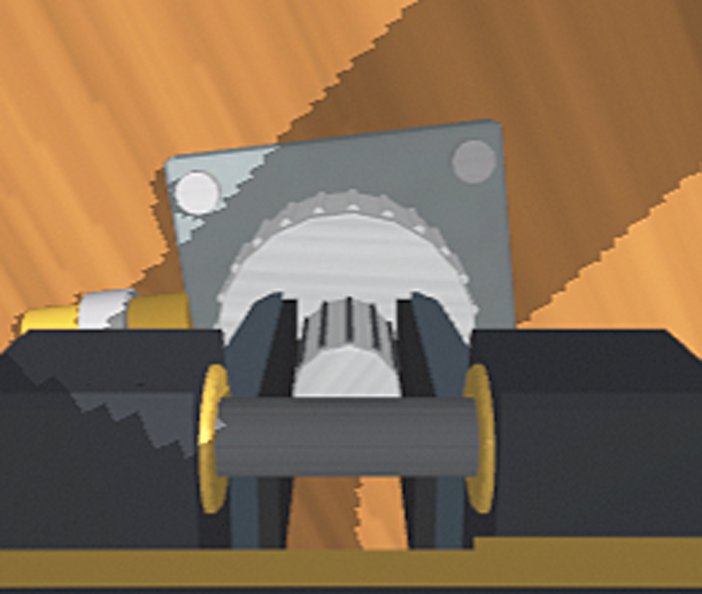

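The cap turned along with the gripper (stripes still level in the view), with no torque at 79° (1.38 rad). Now lift gently to test.

>>> jog_arm --plan '[-0.2,0,0,0,-0.2,0,0,0,-0.2,0,0,0,0,0,0,0]'

```text
time_s: 27.67
ee_pos: [498.1, 278.3, 58.8]
ee_rot: [122.1, 89.9, -173.1]
force: [-1.0, 0.6, -2.4]
gripper_width: 20.9
```

>>> jog_arm --plan '[-0.4,0,0,0,-0.4,0,0,0,-0.4,0,0,0,0,0,0,0]'

```text
time_s: 28.0
ee_pos: [499.2, 278.5, 71.9]
ee_rot: [-44.2, 89.9, 20.6]
force: [-0.2, -0.3, -1.6]
gripper_width: 20.6
```

It lifts with only its own weight of about 2 N. Now I'll raise it to +100 mm.

>>> jog_arm --plan '[-0.6,0,0,0,-1,0,0,0,-1.2,0,0,0,-1.5,0,0,0,-1.5,0,0,0,-1.2,0,0,0,-0.8,0,0,0,-0.4,0,0,0,0,0,0,0,0,0,0,0,0,0,0,0]'

```text
time_s: 28.92
ee_pos: [498.1, 278.0, 152.0]
ee_rot: [143.9, 89.9, -151.3]
force: [0.4, 0.6, -1.9]
gripper_width: 21.0
```

```bash
python3 - <<'E'
from h import *
st,im,c=snap('scene','s21');go(498.8,278.3,152.8,None,st);print(st['torque'],np.abs(st['qvel']).max())
cv2.imwrite('pics/s21c.png',cv2.resize(im[60:240,170:450],None,fx=2.8,fy=2.8,interpolation=cv2.INTER_CUBIC))
st,im,c=snap('wrist','w21');go(498.8,278.3,152.8,None,st)
st,im,c=snap('top','t21');go(498.8,278.3,152.8,None,st)
E
```

```text
t 28.92 at [498.1 278.  152. ] yaw 154.78 tiltaxis [-1.5e-03 -8.0e-04 -1.0e+00] F [ 0.4  0.6 -1.9] w 21.0
tool cm: x -0.083 y -0.045 z 0.057 turn None
[0.03164438 0.05256046 0.00176146] 0.3760995995030936
t 28.97 at [498.1 278.  151.9] yaw 154.78 tiltaxis [-1.7e-03 -9.0e-04 -1.0e+00] F [ 0.2  0.7 -2. ] w 21.1
tool cm: x -0.094 y -0.047 z 0.054 turn None
t 29.02 at [498.2 278.  151.9] yaw 154.77 tiltaxis [-1.6e-03 -8.0e-04 -1.0e+00] F [ 0.1  0.5 -1.8] w 21.2
tool cm: x -0.09 y -0.042 z 0.049 turn None
```

View pics/s21c.png

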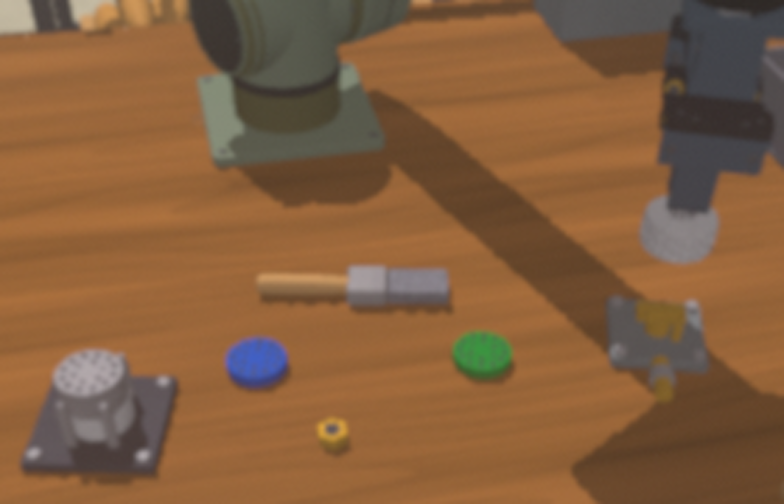

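View pics/w21.png

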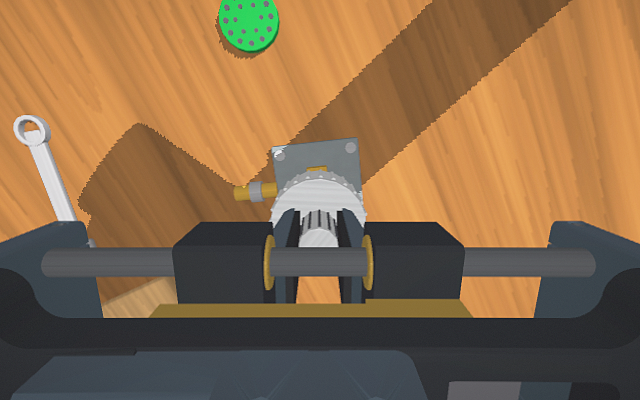

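View pics/t21.png

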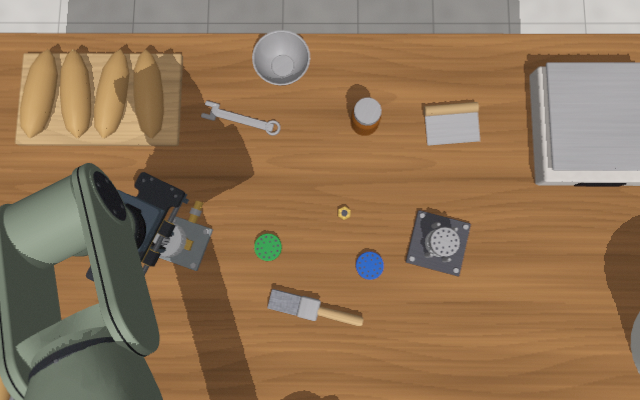

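All views agree:
- The cap hangs upright 99 mm above its seat, over the bared brass nozzle.
- The stack stands between its posts at top-view (442,242).
- The nut, wrench, brush, jar, scraper and both look-alikes are at their original pixels.
- The arm is still, at 0.4°/s or less.

Handing in.

```bash
python3 - <<'E'
from workcell import env
print(env.job_done())
E
```

```text
the job is handed in; nothing more can be done
None
```

I stacked the spacer ring and then the grey disc on the burner body, and took the cap off its nozzle. I handed in at about 29 s of the 64 s, still holding the cap.

**Stack:** each part touched down at the height expected for seated. After release, the wrist view showed each one flat and centred between the four posts.

**Cap:** clockwise met rising torque after about 20°, so I took that as the stop. Anticlockwise was free through about 79°, and the cap lifted with only about 2 N of load, its own weight.

**Final pose:** the cap was gripped and upright, 99 mm above its seat and within about 1 mm of the nozzle axis. Joint speeds were 0.4°/s or less. The last top and scene views showed the other things where they were at the start.

**What disagreed:**
- **Fingertips:** they stand only about 0–3 mm ahead of the TCP, not 25 mm. My first grip on the ring closed empty above it and moved nothing.
- **Wrist camera:** it was off by about 1 mm against the gripper, so I corrected for that using the top camera.
- **Cap stop:** a side force of about 5 N built up during the clockwise try, because the knob was slightly off the tool axis. I eased it before turning back.

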